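# Nest a control-station front plate and fit its push-buttons

## Robot

A 6-joint arm with a two-finger parallel gripper is mounted at the origin on the work surface. World frame = base frame: x ahead of the robot, y to its left, z up, the work surface at z = 0. Lengths are in m, angles in rad, forces in N, time in s.
With the tool pointing down it reaches from about 0.25 to 0.725 m from the base axis. Payload 4 kg.
Tool frame: the origin (TCP) lies at the very end of the fingers, on their centre line; the grasp point (between the pads) lies 19 mm behind it; z points along the fingers, y is the line along which they close (so a half turn about z gives the same grasp; the last joint's range is limited). The gripper opens to 85 mm and grips with 20 to 120 N. Pads are 22 mm wide; open, the fingers measure 114 mm over their backs; the gripper's body (76 mm by 85 mm) begins 54 mm behind the grasp point. The pads swing forward as they close: fully open they stand 13 mm farther back than shut.
Start: joints at [-1.274, 0.241, 0.005, 1.335, 0, 1.571], TCP at [0.146, -0.478, 0.202] pointing down, gripper open.
Joint ranges: [-2.72, 2.72], [-1.05, 1.87], [-1.09, 1.28], [-1.99, 2.15], [-1.42, 1.44], [-3.14, 3.14]. Speed limits (rad/s): [2.79, 2.79, 3.14, 3.14, 3.14, 3.14].

## Interface

Orientations are given as a unit quaternion [x, y, z, w].
In Python, from workcell import * gives the robot as it stands. The module is installed in compiled form; this text tells all that it offers.
- The arm moves only by the tool send_rows, never from a script. Its argument "steps" is text: rows parted by semicolons, each of 7 numbers parted by spaces: the opening, from -1 (shut) to 1 (fully open), then the shift along the world's x, y, z in m, then the turn, a rotation vector about the world's x, y, z in rad. A call has exactly 5 rows; each row shifts and turns the commanded pose from where the row before left it; what a row does not reach is not made up. A row lasts 1/12 s, in which the tool goes at most 41.7 mm and 7.16 degrees, less where a joint would pass 70% of its speed; a pose out of reach is approached as far as the arm can. A call is refused whole if a number of a shift passes 0.0417 or a number of a turn 0.125, either way. A call with a gripper value outside its range is refused whole. The fingers move at their own pace and stop on an object; the grip force is fixed at half the most. Time passes only in rows, so rows that do not move let the fingers close, or fill a call up. It gives the time, the measured TCP pose, the force, the opening and the grip force at its end, in the units of the state.
- get_obs(): the state, without advancing time (a new reading comes with each control period).
- camera(name): name is "side" or "top" or "wrist"; returns a dict with "frame" (384x512x3 uint8, red, green, blue), "range_z" (384x512 float32, m along the optical axis (not along the pixel's ray), 0 where there is no reading), "camera_matrix" (3x3 intrinsics, pixels), "k1" (the pictures are not rectified: a ray, as slopes to the right and down, at radius r is drawn at 1 + k1 r^2 times it, then the intrinsics apply), "extrinsics" (4x4, takes a point from world to camera coordinates); the wrist camera has in their place "T_tool_cam" (4x4, takes a point from camera to tool coordinates, whose origin is the TCP and whose axes are the flange's). Camera axes: x right, y down, z forward; pixel columns grow to the right and rows downward; lengths in m; the calibration is good to about 2 mm. A picture is of the moment at which its call begins: read the wrist's pose just before it.
- job_done(): hands the job in; it is judged then, once.
The state is a dict: "clock": time; "joint_pos": joint angles; "joint_vel": joint speeds; "tau": joint torques, N m; "eef_pos": TCP position; "tool_rot": TCP orientation; "ft_force": force on the tool from outside, world axes, zero at the start; "ft_torque": the same for the moment, N m; "grip_width": finger opening in m; "grasp_force": force on a finger pad.
Only numpy, scipy, OpenCV 4.12 (cv2) and the standard library are available. Lean on these libraries where they do the work, as an engineer would, in place of code of your own. Each camera call takes 0.05 s, during which the arm holds its last target. There are 200 camera calls.

## Task

Slide the aluminium front plate along the fixture's ledge, without lifting it, until it drops down into the pocket and lies flat and square, then swing the hold-down arm right round over it. With the arm over the plate, take the mushroom-head button and the plain flush button from the kit stand and set them shank-down in the plate, fully home: the mushroom in the hole farthest from the plate's riveted label strip, the flush button in the middle hole. Leave the selector switch, the contactor and the screwdriver where they are.

Things in the scene. Friction and masses are not known exactly. Their poses are not given: they have to be found in the camera images.
- fixture: Fixed assembly fixture, grey plastic nest on an aluminium base 6 mm thick, 263 mm (x) by 208 mm (y), top face 75 mm above the bench. Origin: on the bench under the pocket's centre; +x is the loading direction. From x = -185 to -42 mm: flat loading ledge at the top face, where the plate starts. Beyond it the pocket (see pocket), with a flat border at top-face height round its other sides.
- pocket (a point): Centre of the pocket at its rests, 70 mm above the bench; axes as the fixture. The pocket is a rebate 5 mm deep, 84 mm (x) by 164 mm (y), with rests round an open window 60 by 132 mm (clear below to the base). A plate slid off the ledge's edge drops 5 mm into it, its top level with the top face; the plate's origin then lies here, with 2 mm play each way.
- guide_left (a point): Inner top edge of the left side guide, at fixture (-48, 82, 83) mm. Two aluminium guides, mirrored at y = +82 and -82 mm (inner faces), 9 mm thick, stand 8 mm above the top face from x = -48 to +30 mm; towards the robot they flare outward to y = +-98 mm at x = -90 mm, to steer the plate in.
- holddown (a joint): Hold-down arm on the fixture's far border, on a vertical pivot: 0 = parked, pointing along the fixture's +y; turns anticlockwise seen from above to a stop at 1.571 rad, pointing along the fixture's -x over the plate. Starts at 0 to 0.3. About 1 N at the knob moves it and it stays where left. It clears a seated plate by 1.5 mm but strikes one still up on the ledge.
- clamp_pivot (a point): The arm's pivot, at fixture (60, 45, 75) mm; axes as the fixture.
- clamp_knob (a point): Middle of the upright round black knob at the arm's end, 46 mm from the pivot; 16 mm in diameter, 21 mm tall, its foot 93 mm and its top 114 mm above the bench; the arm below it is 14 mm wide, 79 to 89 mm above the bench.
- plate: Loose aluminium front plate, 80 (x) by 160 (y) by 5 mm, 0.17 kg, too wide to grasp; origin: centre of its underside. Round through holes of 24.5 mm at x = 0, y = +15 (middle) and y = -42 mm (end); dark label strip 44 by 12 mm at y = +61 mm. Starts flat on the ledge, centre 122 to 138 mm before the pocket's centre, up to 10 mm aside, turned up to 0.1 rad.
- hole_middle (a point): Centre of the plate's middle hole, at its top face; axes as the plate.
- hole_end (a point): Centre of the plate's end hole (farthest from the label), at its top face; axes as the plate.
- mushroom: Loose button with a black mushroom head, 0.07 kg. Shank 22 mm in diameter, 50 mm long, tapered foot; above it a steel collar 30 mm in diameter (50 to 60 mm above the foot), then the head, 40 mm in diameter, 64 to 83 mm above the foot (straight sides from 67 to 77). Origin: centre of the foot, z up. Fully home the collar rests on the plate: origin 50 mm below the plate's top face.
- flush: Loose flush push-button, 0.06 kg: the same shank (22 mm by 50 mm, tapered foot), with a plain straight-sided steel head 30 mm in diameter from 50 to 68 mm above the foot. Origin: centre of the foot, z up the shank. Fully home its origin is 50 mm below the plate's top face.
- selector: Loose selector switch, to be left alone: the same shank and collar with a black bar handle 30 mm long and 9 mm thick, top 79 mm above the foot. Origin: centre of the foot.
- stand: Kit stand, white sheet metal, fixed: top 85 mm (x) by 230 mm (y), 62 mm above the bench, 6 mm thick, open beneath, with three 25.5 mm holes at y = -70, 0 and +70 mm. In them the mushroom, the flush button and the selector hang upright by their collars, head up, in any order. Origin: on the bench under its centre.
- contactor: Loose bystander: black and white contactor, 80 by 45 mm, 84 mm tall, 0.36 kg; origin: centre of its underside.
- screwdriver: Loose bystander: screwdriver about 200 mm long, lying on the bench between the robot and the stand, roughly along y; origin under its middle.
There are look-alikes about, which are no part of the job. Leave any purple look-alike of the flush alone.

How it is judged:
By the outcome, as a careful person would: the job done as asked, in the order asked, and still so for the second after the job is handed in, with the robot touching nothing.
It also fails if it takes over 72 s, if anything falls off the work surface, if the arm or the gripper's body presses on something with over 40 N, if the wrist force passes 120 N, or if a joint passes its speed limit or range.

## Working session

There is one attempt and no reset: what is moved stays moved. The work goes in short steps, Python scripts to look and compute and a tool call to move; the robot and the scene stay as the last step left them, time stands still between calls to the robot, and variables do not carry over. Pictures are saved under pics/ and viewed, at most 10 in all, crops included, and the job is handed in when it is done.

Besides the shell and the picture viewer there is one more tool, called after "Call:" as name(argument=value, ...) on one line, values as JSON. send_rows: Moves the arm, as the interface text tells. Its arguments: {"type":"object","properties":{"steps":{"type":"string"}},"required":["steps"]}

```bash
mkdir -p pics; cat > h.py <<'E'
from workcell import *
import numpy as np, cv2
from scipy.spatial.transform import Rotation as R
def shot(n):
    o=get_obs(); c=camera(n); c['o']=o
    if 'extrinsics' in c: c['T']=np.linalg.inv(c['extrinsics'])
    else:
        T=np.eye(4);T[:3,:3]=R.from_quat(o['tool_rot']).as_matrix();T[:3,3]=o['eef_pos'];c['T']=T@c['T_tool_cam']
    return c
def ray(c,uv):
    K=c['camera_matrix'];p=np.array([[uv]],float)
    return cv2.undistortPoints(p,K,np.array([c['k1'],0,0,0,0.]))[0,0]
def at_z(c,uv,z):
    a=ray(c,uv);d=c['T'][:3,:3]@[a[0],a[1],1];t=c['T'][:3,3];return t+d*(z-t[2])/d[2]
def cloud(c):
    K=c['camera_matrix'];h,w=c['range_z'].shape;g=np.stack(np.meshgrid(np.arange(w),np.arange(h)),-1).reshape(-1,1,2).astype(float)
    a=cv2.undistortPoints(g,K,np.array([c['k1'],0,0,0,0.])).reshape(h,w,2);z=c['range_z'][...,None]
    return np.concatenate([a*z,z],-1)@c['T'][:3,:3].T+c['T'][:3,3]
def save(c,name,crop=None,s=1):
    f=c['frame'][...,::-1]
    if crop: x0,y0,x1,y1=crop;f=f[y0:y1,x0:x1]
    cv2.imwrite('pics/'+name,cv2.resize(f,None,fx=s,fy=s,interpolation=cv2.INTER_CUBIC))
E
python3 - <<'E'
from h import *
c=shot('top');save(c,'top0.png',None,1.5);d=shot('side');save(d,'side0.png',None,1.5)
print(c['T'].round(3),c['camera_matrix'],c['k1'],d['T'].round(3));print(get_obs())
np.save('cl.npy',cloud(c))
E
```

```text
[[ 0.007 -0.988  0.154  0.375]
 [-1.    -0.011 -0.025 -0.024]
 [ 0.026 -0.154 -0.988  1.114]
 [ 0.     0.     0.     1.   ]] [[362.36466622   0.         253.5321079 ]
 [  0.         362.36466622 196.80212772]
 [  0.           0.           1.        ]] -0.11721753290854628 [[-0.904 -0.269  0.331  0.235]
 [-0.427  0.547 -0.721  0.623]
 [ 0.013 -0.793 -0.609  0.635]
 [ 0.     0.     0.     1.   ]]
{'clock': 0.1, 'joint_pos': array([-1.27398687e+00,  2.41318866e-01,  3.88564209e-03,  1.33522220e+00,
       -1.68917541e-05,  1.57077267e+00]), 'joint_vel': array([-1.01605166e-03, -2.78167816e-03,  2.13748674e-03,  1.50364586e-05,
       -1.69261008e-04,  6.24246441e-04]), 'tau': array([-6.94482696e-05, -3.73138654e+01,  2.53010219e+01,  1.08376375e-02,
        2.06879957e-05, -2.23529248e-06]), 'eef_pos': array([ 0.1460497 , -0.47754952,  0.20102161]), 'tool_rot': array([ 9.89006037e-01,  1.47872222e-01, -1.45785712e-04, -9.18083671e-04]), 'ft_force': array([-0.55877876,  0.44634837,  1.34883547]), 'ft_torque': array([-0.00518392, -0.00144894,  0.02184378]), 'grasp_force': 0.0, 'grip_width': 0.08544655505665734}
```

View pics/top0.png

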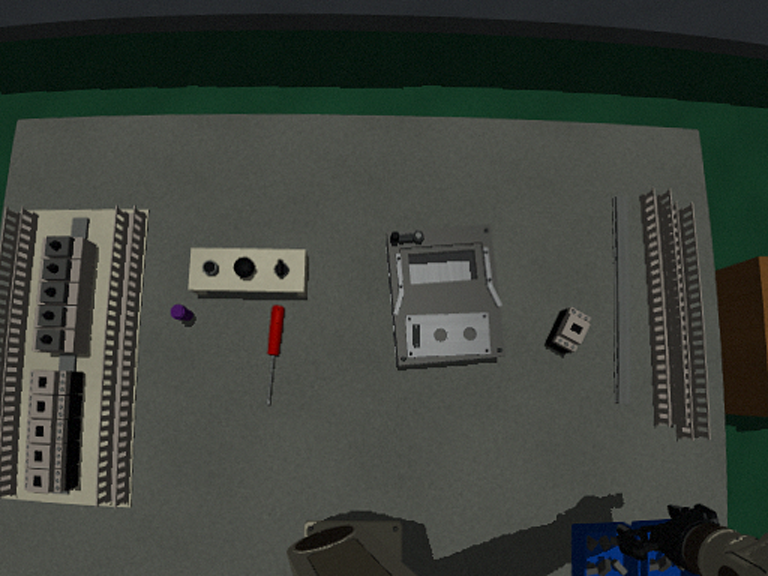

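View pics/side0.png

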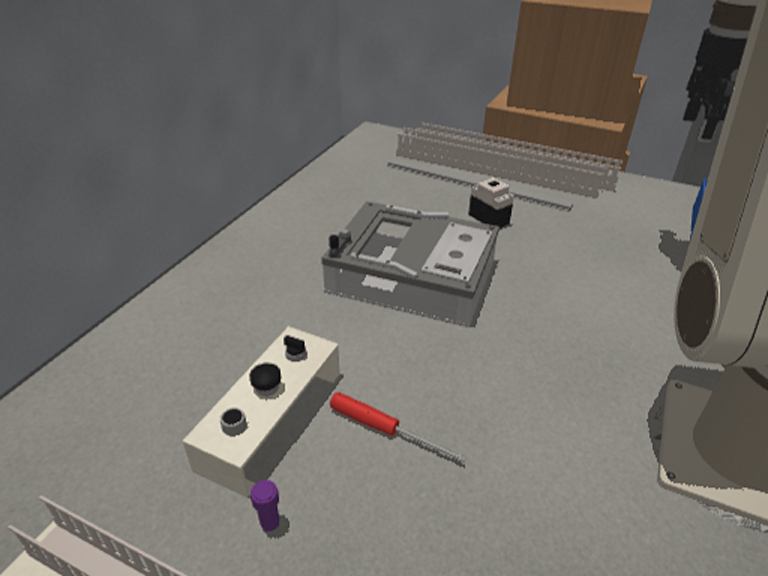

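Top view: kit stand at (247,270) with the flush at (210,268), the mushroom at (245,268) and the selector at (281,268). The fixture is at (445,295), the plate at (448,337) with its label on the left (+y), and the hold-down knob at (397,239).
Candidates:
- Flush: the grey one at (210,268), or the purple look-alike at (180,312). I choose the grey one.
- Mushroom: the round black head at (245,268), or the selector bar at (281,268), or the panel contactors at (55,290). I choose (245,268).

```bash
python3 - <<'E'
from h import *
c=shot('top')
f=c['frame'][...,::-1]
a=cv2.resize(f[145:250,250:340],None,fx=5.7,fy=5.7,interpolation=cv2.INTER_CUBIC)
b=cv2.resize(f[155:225,110:210],None,fx=8,fy=8,interpolation=cv2.INTER_CUBIC)
cv2.imwrite('pics/fx.png',a);cv2.imwrite('pics/st.png',b)
P=cloud(c)
# knob/head blobs by depth
z=P[...,2]
def m(n,box,lo,hi):
    x0,y0,x1,y1=box;Q=P[y0:y1,x0:x1].reshape(-1,3);Q=Q[(Q[:,2]>lo)&(Q[:,2]<hi)];print(n,len(Q),Q.mean(0).round(4),Q.min(0).round(4),Q.max(0).round(4)) if len(Q) else print(n,0)
m('knob',(255,150,275,170),.105,.125)
m('flush',(130,170,150,190),.074,.09);m('mush',(150,165,176,192),.085,.11);m('sel',(178,168,200,190),.08,.12)
m('standtop',(110,150,215,205),.055,.068)
m('ledge',(250,145,340,250),.068,.083)
E
```

```text
knob 25 [ 0.6475 -0.075   0.1139] [ 0.6407 -0.081   0.1096] [ 0.6547 -0.0692  0.1184]
flush 70 [0.5873 0.2841 0.0809] [0.5753 0.2705 0.0751] [0.6001 0.298  0.0849]
mush 141 [0.587  0.2128 0.0935] [0.5696 0.1944 0.0855] [0.6048 0.2326 0.0992]
sel 40 [0.5878 0.1448 0.0891] [0.5748 0.1352 0.0801] [0.602  0.1557 0.0964]
standtop 1826 [0.587  0.2136 0.0626] [0.5122 0.1006 0.0554] [0.6317 0.3544 0.068 ]
ledge 4926 [ 0.5304 -0.1786  0.0764] [ 0.4065 -0.29    0.068 ] [ 0.6821 -0.0622  0.083 ]
```

View pics/fx.png

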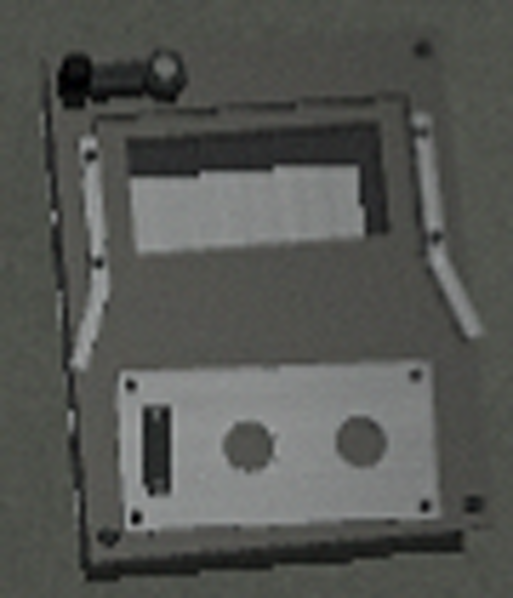

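View pics/st.png

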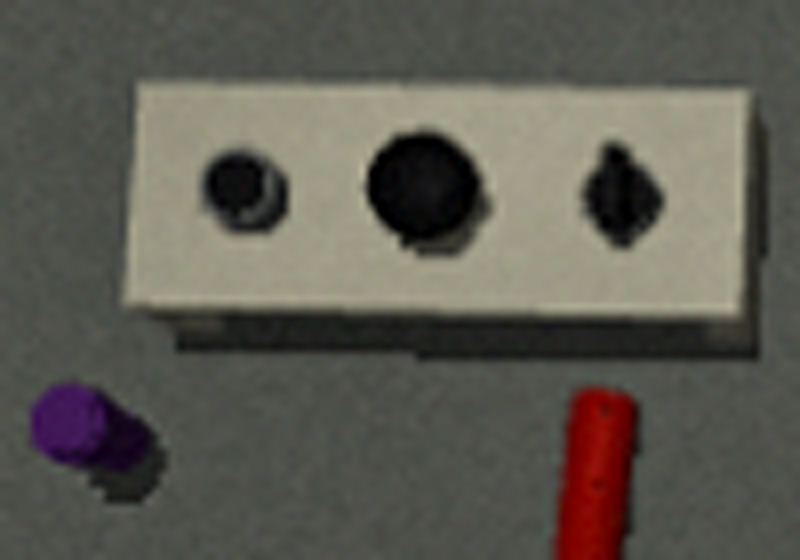

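Fixture crop: plate corners at about (118,375), (432,362), (440,515) and (128,532), label at (157,448), holes at (248,446) and (361,441), window corners at (127,138), (378,123), (388,235) and (135,252), knob at (75,80) and pivot at (165,75). Stand crop: flush at (242,190), a round plain black/steel head, and mushroom at (425,185). The choice is confirmed, and the purple one is a separate loose part on the bench.

```bash
python3 - <<'E'
from h import *
c=shot('top')
g=lambda p:((p[0]+.5)/5.7-.5+250,(p[1]+.5)/5.7-.5+145)
def fit(n,L):
    W=np.array([at_z(c,g(p),z)[:2] for p,z,_ in L]);M=np.array([m for *_,m in L])/1000.
    w=W-W.mean(0);m=M-M.mean(0)
    th=np.arctan2((m[:,0]*w[:,1]-m[:,1]*w[:,0]).sum(),(m*w).sum())
    Rm=np.array([[np.cos(th),-np.sin(th)],[np.sin(th),np.cos(th)]]);t=W.mean(0)-Rm@M.mean(0)
    print(n,t.round(4),th.round(4),'res mm',((W-M@Rm.T-t)*1000).round(1).tolist());return t,Rm,th
F=fit('fix',[((127,138),.07,(30,66)),((378,123),.07,(30,-66)),((135,252),.07,(-30,66)),
 ((388,235),.07,(-30,-66)),((95,117),.075,(42,82)),((408,97),.075,(42,-82)),((107,288),.083,(-48,82)),((428,252),.083,(-48,-82)),((165,72),.095,(60,45))])
Pl=fit('plate',[((118,375),.08,(40,80)),((432,362),.08,(40,-80)),((440,515),.08,(-40,-80)),((128,532),.08,(-40,80)),((248,446),.08,(0,15)),((361,441),.08,(0,-42))])
print('plate in fix',F[1].T@(Pl[0]-F[0]),Pl[2]-F[2])
k=at_z(c,g((75,78)),.114)[:2];print('knob',k,F[1].T@(k-F[0])-[.06,.045])
for n,m in dict(pivot=(60,45),knobend=(14,45),hm=(0,15),he=(0,-42)).items(): print(n,F[0]+F[1]@np.array(m)/1000)
s=lambda p:((p[0]+.5)/8-.5+110,(p[1]+.5)/8-.5+155)
print('flush',at_z(c,s((236,185)),.080),'mush',at_z(c,s((424,185)),.0935),'mush rim',at_z(c,s((366,185)),.0885),at_z(c,s((479,185)),.0885))
d=shot('side');P=cloud(d)
for n,x,y,lo,hi in [('flush',.587,.284,.07,.09),('mush',.587,.213,.085,.11)]:
    q=P[(abs(P[...,0]-x)<.03)&(abs(P[...,1]-y)<.03)&(P[...,2]>lo)&(P[...,2]<hi)];print(n,len(q),q.min(0),q.max(0))
E
```

```text
fix [ 0.5972 -0.1716] 0.0905 res mm [[0.9, -0.6], [-1.0, -0.9], [0.5, 0.7], [-0.8, 0.6], [0.1, -0.7], [-1.3, -1.2], [-1.1, 1.7], [4.7, 0.3], [-2.0, 0.0]]
plate [ 0.462 -0.18 ] 0.0539 res mm [[-0.7, -0.3], [-1.2, -1.0], [1.0, 0.8], [0.3, -1.1], [0.4, 1.1], [0.3, 0.5]]
plate in fix [-0.13536339  0.00376037] -0.036562537065040215
knob [ 0.6419213  -0.07438822] [-0.006678    0.04773154]
pivot [ 0.65288571 -0.12132091]
knobend [ 0.60707395 -0.12547816]
hm [ 0.59584248 -0.15662064]
he [ 0.60099385 -0.21338739]
flush [0.58864096 0.28540264 0.08      ] mush [0.58647923 0.21278911 0.0935    ] mush rim [0.58731524 0.2351336  0.0885    ] [0.58771355 0.19391332 0.0885    ]
flush 217 [0.57405737 0.27265167 0.07007711] [0.60366236 0.30196903 0.08319658]
mush 267 [0.56789795 0.19708388 0.08516418] [0.60868552 0.23692435 0.09776228]
```

Call:
send_rows(steps="1 0.0294 0.0291 0 0 0 -0.0243; 1 0.0294 0.0291 0 0 0 -0.0243; 1 0.0294 0.0291 0 0 0 -0.0243; 1 0.0294 0.0291 0 0 0 -0.0243; 1 0.0294 0.0291 0 0 0 -0.0243")

```text
clock: 0.67
eef_pos: [0.2941, -0.3312, 0.2018]
tool_rot: [0.996, 0.086, 0.0, 0.0]
ft_force: [1.1, 0.2, -0.2]
grip_width: 0.0855
grasp_force: 0.0
```

Call:
send_rows(steps="1 0.0294 0.0291 0 0 0 -0.0243; 1 0.0294 0.0291 0 0 0 -0.0243; 1 0.0294 0.0291 0 0 0 -0.0243; 1 0.0294 0.0291 0 0 0 -0.0243; 1 0.0294 0.0291 0 0 0 -0.0243")

```text
clock: 1.08
eef_pos: [0.4413, -0.1854, 0.2019]
tool_rot: [1.0, 0.026, 0.0, 0.0]
ft_force: [0.7, -1.6, 0.1]
grip_width: 0.0855
grasp_force: 0.0
```

Call:
send_rows(steps="1 0 0 -0.035 0 0 0; 1 0 0 -0.035 0 0 0; 1 0 0 -0.03 0 0 0; 1 0 0 -0.01 0 0 0; 1 0 0 0 0 0 0")

```text
clock: 1.5
eef_pos: [0.4374, -0.1856, 0.0884]
tool_rot: [1.0, 0.027, -0.003, -0.002]
ft_force: [-1.2, 0.6, -0.3]
grip_width: 0.0855
grasp_force: 0.0
```

Call:
send_rows(steps="1 0 0 -0.005 0 0 0; 1 0 0 -0.004 0 0 0; 1 0 0 -0.002 0 0 0; 1 0 0 0 0 0 0; 1 0 0 0 0 0 0")

```text
clock: 1.92
eef_pos: [0.4408, -0.1875, 0.0816]
tool_rot: [1.0, 0.027, 0.001, 0.0]
ft_force: [-1.0, 0.1, -0.5]
grip_width: 0.0856
grasp_force: 0.0
```

Call:
send_rows(steps="1 0 0 -0.002 0 0 0; 1 0 0 -0.002 0 0 0; 1 0 0 -0.002 0 0 0; 1 0 0 0 0 0 0; 1 0 0 0 0 0 0")

```text
clock: 2.33
eef_pos: [0.4401, -0.1871, 0.0746]
tool_rot: [1.0, 0.027, -0.0, -0.0]
ft_force: [-1.1, -0.3, 0.7]
grip_width: 0.0858
grasp_force: 0.0
```

```bash
python3 - <<'E'
from h import *
c=shot('wrist');save(c,'w0.png',None,1.5);o=c['o'];print(o['eef_pos'],o['ft_force'],c['T_tool_cam'].round(4).tolist(),R.from_quat(o['tool_rot']).as_matrix().round(3).tolist())
E
```

```text
[ 0.44005643 -0.18706694  0.07463316] [-1.13472245 -0.32931892  0.7313858 ] [[0.0004, -0.9518, -0.3066, 0.078], [1.0, 0.0001, 0.0009, -0.0011], [-0.0008, -0.3066, 0.9518, -0.1728], [0.0, 0.0, 0.0, 1.0]] [[0.999, 0.054, -0.0], [0.054, -0.999, 0.0], [-0.0, -0.0, -1.0]]
```

View pics/w0.png

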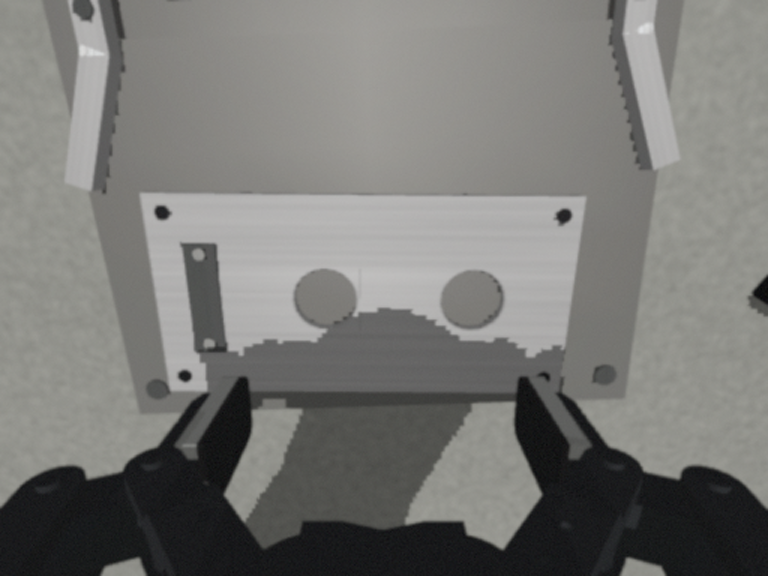

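The wrist view shows the plate with its corners at about (141,194), (586,196), (562,391) and (168,391) and the label on the left. The fingertips are just above the rear edge, and the guide flares are at the top.

Call:
send_rows(steps="1 0 0 -0.002 0 0 0; 1 0 0 -0.002 0 0 0; 1 0 0 -0.001 0 0 0; 1 0 0 0 0 0 0; 1 0 0 0 0 0 0")

```text
clock: 2.8
eef_pos: [0.4401, -0.1871, 0.0697]
tool_rot: [1.0, 0.027, -0.0, -0.0]
ft_force: [0.3, 0.1, 0.2]
grip_width: 0.0853
grasp_force: 0.0
```

Call:
send_rows(steps="1 0 0 -0.001 0 0 0; 1 0 0 -0.001 0 0 0; 1 0 0 -0.001 0 0 0; 1 0 0 0 0 0 0; 1 0 0 0 0 0 0")

```text
clock: 3.22
eef_pos: [0.4401, -0.1871, 0.0667]
tool_rot: [1.0, 0.027, -0.0, -0.0]
ft_force: [-1.1, -1.2, 0.6]
grip_width: 0.0855
grasp_force: 0.0
```

```bash
python3 - <<'E'
from h import *
c=shot('wrist');o=c['o'];print(o['eef_pos'],o['ft_force'])
c=shot('wrist')
# use pose of view at z=.0746 for pic w0
T=np.eye(4);T[:3,:3]=R.from_euler('z',.054).as_matrix()@np.diag([1,-1,-1]);T[:3,3]=[.44006,-.18707,.07463];c['T']=T@c['T_tool_cam']
for p,z in [((141,194),.08),((586,196),.08),((562,391),.08),((168,391),.08),((325,298),.08),((472,298),.08),((80,52),.083),((105,52),.083),((640,35),.083),((628,35),.083),((98,190),.083),((655,167),.083)]:
    print(p,at_z(c,((p[0]+.5)/1.5-.5,(p[1]+.5)/1.5-.5),z)[:2].round(4))
E
```

```text
[ 0.44013767 -0.18710628  0.0667025 ] [-1.13926462 -1.21479034  0.64601509]
(141, 194) [ 0.4963 -0.0961]
(586, 196) [ 0.5043 -0.2561]
(562, 391) [ 0.425  -0.2614]
(168, 391) [ 0.4163 -0.0986]
(325, 298) [ 0.4604 -0.1626]
(472, 298) [ 0.4634 -0.2196]
(80, 52) [ 0.5405 -0.0835]
(105, 52) [ 0.541  -0.0914]
(640, 35) [ 0.5552 -0.2619]
(628, 35) [ 0.555  -0.2581]
(98, 190) [ 0.4972 -0.0829]
(655, 167) [ 0.5155 -0.2765]
```

Call:
send_rows(steps="1 0 0 -0.001 0 0 0; 1 0 0 0 0 0 0; 1 0 0 -0.001 0 0 0; 1 0 0 0 0 0 0; 1 0 0 0 0 0 0")

```text
clock: 3.73
eef_pos: [0.4402, -0.1871, 0.0647]
tool_rot: [1.0, 0.027, -0.0, -0.0]
ft_force: [-0.7, -0.6, 0.8]
grip_width: 0.0852
grasp_force: 0.0
```

Call:
send_rows(steps="1 0 0 -0.001 0 0 0; 1 0 0 0 0 0 0; 1 0 0 -0.0005 0 0 0; 1 0 0 0 0 0 0; 1 0 0 0 0 0 0")

```text
clock: 4.15
eef_pos: [0.4402, -0.1871, 0.0633]
tool_rot: [1.0, 0.027, -0.0, -0.0]
ft_force: [0.0, -0.1, 0.6]
grip_width: 0.0855
grasp_force: 0.0
```

Call:
send_rows(steps="1 0 0 -0.001 0 0 0; 1 0 0 0 0 0 0; 1 0 0 -0.0005 0 0 0; 1 0 0 0 0 0 0; 1 0 0 0 0 0 0")

```text
clock: 4.57
eef_pos: [0.4402, -0.1871, 0.0618]
tool_rot: [1.0, 0.027, -0.0, -0.0]
ft_force: [-1.0, -0.0, 0.2]
grip_width: 0.0856
grasp_force: 0.0
```

```bash
python3 - <<'E'
from h import *
c=shot('wrist');save(c,'w1.png',None,1.5)
o=c['o'];print(o['eef_pos'],o['ft_force']);P=cloud(c)
Tt=np.eye(4);Tt[:3,:3]=R.from_quat(o['tool_rot']).as_matrix();Tt[:3,3]=o['eef_pos']
Q=(P-Tt[:3,3])@Tt[:3,:3]
v=c['range_z']>0
m=v&(abs(abs(Q[...,1])-.05)<.012)&(Q[...,2]<-.01)&(abs(Q[...,0])<.015)
print(m.sum())
q=Q[m];q=q[np.argsort(-q[:,2])][:400:20];print(q.round(3).tolist())
pl=P[v&(abs(P[...,0]-.475)<.01)&(abs(P[...,1]+.19)<.04)];print('plate z',np.median(pl[:,2]))
E
```

```text
[ 0.44020474 -0.18714272  0.0617654 ] [-1.01686068 -0.00899303  0.16057783]
18918
[[0.014, 0.041, -0.012], [0.014, 0.044, -0.013], [0.011, 0.04, -0.014], [0.014, 0.044, -0.014], [0.011, 0.041, -0.015], [0.011, 0.041, -0.016], [0.012, 0.043, -0.017], [-0.001, -0.049, -0.018], [0.0, -0.046, -0.018], [-0.015, 0.048, -0.018], [0.004, 0.046, -0.018], [0.013, -0.05, -0.018], [0.013, -0.052, -0.018], [-0.001, -0.054, -0.018], [0.006, -0.057, -0.018], [-0.005, -0.046, -0.018], [0.0, -0.052, -0.018], [0.009, 0.042, -0.018], [-0.012, 0.041, -0.018], [-0.011, 0.044, -0.018]]
plate z 0.08059088133023554
```

View pics/w1.png

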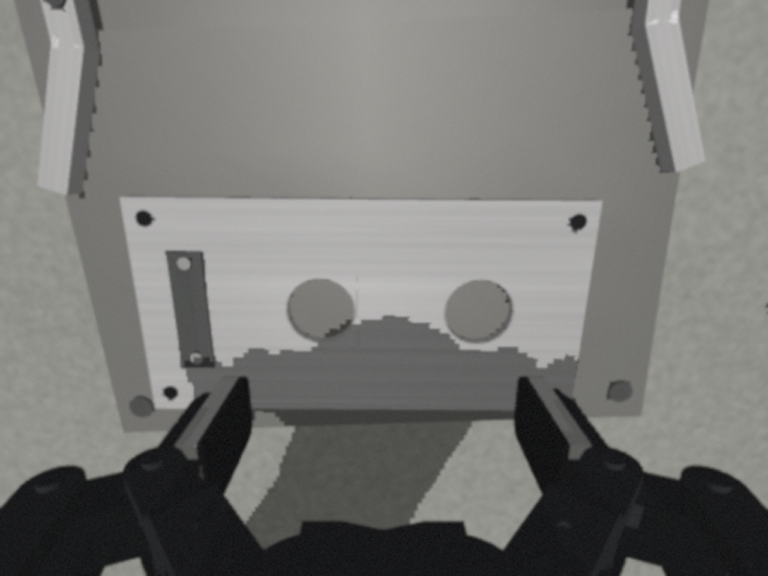

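```bash
python3 - <<'E'
from h import *
c=shot('wrist');o=c['o']
Tt=np.eye(4);Tt[:3,:3]=R.from_quat(o['tool_rot']).as_matrix();Tt[:3,3]=o['eef_pos']
Q=(cloud(c)-Tt[:3,3])@Tt[:3,:3]*1000
for x in (150,158,163,166):
  print(x,[(y,Q[y,x].round(0).astype(int).tolist()) for y in range(248,312,4)])
E
```

```text
150 [(248, [-3, -60, -19]), (252, [11, -49, -49]), (256, [11, -47, -53]), (260, [10, -47, -56]), (264, [10, -46, -59]), (268, [11, -44, -63]), (272, [10, -43, -65]), (276, [8, -44, -65]), (280, [7, -44, -66]), (284, [5, -44, -66]), (288, [4, -44, -67]), (292, [2, -44, -67]), (296, [1, -44, -68]), (300, [-1, -44, -68]), (304, [-2, -43, -69]), (308, [-3, -43, -70])]
158 [(248, [-3, -55, -19]), (252, [10, -46, -48]), (256, [11, -44, -53]), (260, [9, -44, -53]), (264, [8, -44, -55]), (268, [6, -44, -55]), (272, [4, -44, -55]), (276, [2, -44, -56]), (280, [0, -44, -56]), (284, [-1, -44, -57]), (288, [-2, -44, -58]), (292, [-5, -44, -57]), (296, [-6, -44, -59]), (300, [-8, -44, -59]), (304, [-9, -44, -59]), (308, [-11, -44, -60])]
163 [(248, [-3, -53, -19]), (252, [9, -44, -47]), (256, [7, -44, -46]), (260, [6, -44, -48]), (264, [3, -44, -47]), (268, [1, -44, -48]), (272, [1, -44, -50]), (276, [-2, -44, -50]), (280, [-3, -44, -51]), (284, [-5, -44, -51]), (288, [-7, -44, -52]), (292, [-8, -44, -52]), (296, [-10, -43, -53]), (300, [-98, -84, 61]), (304, [-102, -85, 61]), (308, [-107, -85, 62])]
166 [(248, [-3, -51, -19]), (252, [-6, -51, -19]), (256, [-8, -51, -19]), (260, [-11, -52, -19]), (264, [1, -44, -44]), (268, [0, -43, -45]), (272, [-2, -44, -45]), (276, [-4, -44, -45]), (280, [-6, -44, -47]), (284, [-7, -44, -47]), (288, [-10, -44, -47]), (292, [-90, -81, 61]), (296, [-93, -81, 61]), (300, [-98, -81, 61]), (304, [-102, -82, 61]), (308, [-106, -82, 61])]
```

Call:
send_rows(steps="-1 0 0 0.03 0 0 0; -1 0 0 0.02 0 0 0; -1 0 0 0 0 0 0; -1 0 0 0 0 0 0; -1 0 0 0 0 0 0")

```text
clock: 5.08
eef_pos: [0.4399, -0.187, 0.1114]
tool_rot: [1.0, 0.027, -0.0, -0.0]
ft_force: [-0.8, 0.5, 0.2]
grip_width: 0.0256
grasp_force: 0.0
```

Call:
send_rows(steps="-1 0 0 0 0 0 0; -1 0 0 0 0 0 0; -1 0 0 0 0 0 0; -1 0 0 0 0 0 0; -1 0 0 0 0 0 0")

```text
clock: 5.5
eef_pos: [0.44, -0.187, 0.1114]
tool_rot: [1.0, 0.027, -0.0, -0.0]
ft_force: [-0.2, 0.6, 0.8]
grip_width: -0.0003
grasp_force: 0.0
```

```bash
cat > tip.py <<'E'
from h import *
c=shot('wrist');o=c['o']
Tt=np.eye(4);Tt[:3,:3]=R.from_quat(o['tool_rot']).as_matrix();Tt[:3,3]=o['eef_pos']
Q=(cloud(c)-Tt[:3,3])@Tt[:3,:3]*1000
save(c,'tip%.1f.png'%o['clock'])
print(o['eef_pos'].round(4),o['grip_width'])
m=(c['range_z']>0)&(abs(Q[...,1])<60)&(abs(Q[...,0])<14)&(Q[...,2]<-1000*(o['eef_pos'][2]*0+max(0,.088-o['eef_pos'][2])))
q=Q[m];q=q[np.argsort(-q[:,2])];q=q[q[:,2]<1000*(o['eef_pos'][2]-.09)];print(q[:200:10].round(0).astype(int).tolist())
E
python3 tip.py
```

```text
[ 0.44   -0.187   0.1114] -0.00025777435368514666
[[10, -3, -33], [10, -7, -34], [10, -5, -35], [10, 4, -35], [11, 2, -36], [11, -2, -36], [6, -9, -36], [11, -7, -37], [10, -3, -37], [10, 4, -37], [7, -12, -38], [7, 9, -38], [10, -3, -38], [6, 9, -38], [11, -7, -39], [10, -2, -39], [7, 10, -39], [6, -10, -39], [11, -6, -39], [10, -1, -40]]
```

```bash
cat >> tip.py <<'E'
print([(y,x,Q[y,x].round(0).astype(int).tolist(),c['frame'][y,x].tolist()) for x in (254,262) for y in range(150,300,6)])
E
python3 tip.py | tail -1
```

```text
[(150, 254, [44, -2, 30], [180, 180, 178]), (156, 254, [40, -2, 29], [179, 178, 177]), (162, 254, [36, -2, 30], [181, 180, 179]), (168, 254, [31, -2, 32], [191, 190, 189]), (174, 254, [27, -2, 31], [188, 186, 186]), (180, 254, [23, -2, 29], [187, 185, 185]), (186, 254, [19, -2, 30], [184, 183, 182]), (192, 254, [14, -2, 32], [182, 182, 181]), (198, 254, [10, -2, 30], [100, 101, 100]), (204, 254, [5, -2, 31], [96, 96, 95]), (210, 254, [1, -2, 30], [101, 102, 101]), (216, 254, [-4, -2, 31], [100, 100, 99]), (222, 254, [-9, -2, 31], [99, 99, 98]), (228, 254, [-14, -2, 31], [99, 98, 97]), (234, 254, [-18, -2, 30], [97, 96, 95]), (240, 254, [10, -1, -37], [17, 18, 20]), (246, 254, [11, -1, -44], [21, 20, 21]), (252, 254, [10, -1, -48], [18, 19, 21]), (258, 254, [11, -1, -55], [25, 23, 22]), (264, 254, [10, -1, -59], [22, 20, 22]), (270, 254, [10, -1, -64], [20, 22, 20]), (276, 254, [10, -1, -68], [20, 21, 21]), (282, 254, [7, -1, -68], [22, 23, 23]), (288, 254, [4, -1, -67], [24, 23, 26]), (294, 254, [1, -1, -67], [21, 23, 23]), (150, 262, [44, 4, 30], [180, 180, 179]), (156, 262, [40, 4,
[... 254 characters left out ...]
1], [182, 181, 180]), (198, 262, [10, 4, 31], [99, 99, 98]), (204, 262, [5, 4, 32], [97, 97, 96]), (210, 262, [1, 4, 31], [101, 100, 100]), (216, 262, [-4, 4, 31], [101, 100, 100]), (222, 262, [-8, 4, 30], [97, 98, 97]), (228, 262, [-14, 4, 31], [99, 99, 98]), (234, 262, [-18, 4, 30], [96, 96, 95]), (240, 262, [11, 3, -37], [84, 85, 83]), (246, 262, [10, 2, -43], [84, 85, 84]), (252, 262, [10, 2, -49], [84, 85, 83]), (258, 262, [10, 2, -54], [86, 86, 84]), (264, 262, [10, 2, -59], [85, 84, 83]), (270, 262, [11, 2, -65], [82, 83, 80]), (276, 262, [10, 2, -68], [91, 92, 90]), (282, 262, [12, 2, -75], [32, 33, 33]), (288, 262, [12, 2, -78], [21, 22, 27]), (294, 262, [12, 1, -82], [25, 25, 26])]
```

Call:
send_rows(steps="-1 0 0 -0.02 0 0 0; -1 0 0 -0.009 0 0 0; -1 0 0 -0.002 0 0 0; -1 0 0 -0.001 0 0 0; -1 0 0 0 0 0 0")

```text
clock: 6.02
eef_pos: [0.4402, -0.1871, 0.0798]
tool_rot: [1.0, 0.027, -0.0, -0.0]
ft_force: [0.2, 0.5, 0.3]
grip_width: -0.0003
grasp_force: 0.0
```

Call:
send_rows(steps="-1 0 0 -0.002 0 0 0; -1 0 0 -0.002 0 0 0; -1 0 0 -0.001 0 0 0; -1 0 0 0 0 0 0; -1 0 0 0 0 0 0")

```text
clock: 6.43
eef_pos: [0.4403, -0.1872, 0.0749]
tool_rot: [1.0, 0.027, 0.0, 0.0]
ft_force: [-0.2, -0.1, 1.0]
grip_width: 0.0
grasp_force: 0.0
```

At TCP 0.075 there is still no contact with the plate top at 0.080. The shut fingertips therefore end well behind the reported TCP, and the wrist depth suggests about 33 mm. I'll confirm that by touch.

Call:
send_rows(steps="-1 0 0 -0.01 0 0 0; -1 0 0 -0.008 0 0 0; -1 0 0 -0.003 0 0 0; -1 0 0 0 0 0 0; -1 0 0 0 0 0 0")

```text
clock: 6.85
eef_pos: [0.44, -0.187, 0.0536]
tool_rot: [1.0, 0.027, -0.0, -0.0]
ft_force: [-0.3, 0.4, 1.1]
grip_width: 0.0003
grasp_force: 0.0
```

Call:
send_rows(steps="-1 0 0 -0.001 0 0 0; -1 0 0 -0.001 0 0 0; -1 0 0 -0.001 0 0 0; -1 0 0 -0.001 0 0 0; -1 0 0 0 0 0 0")

```text
clock: 7.27
eef_pos: [0.4405, -0.1872, 0.0506]
tool_rot: [1.0, 0.027, 0.0, 0.0]
ft_force: [-1.7, 1.3, 4.8]
grip_width: 0.0001
grasp_force: 2.4
```

```bash
python3 tip.py
```

```text
[ 0.4405 -0.1872  0.0506] 7.324520190329784e-05
[[11, 1, -39], [11, 1, -40], [11, 4, -40], [10, -5, -40], [7, 6, -40], [10, -5, -40], [11, 5, -41], [6, -11, -41], [10, -5, -41], [10, 3, -41], [7, 11, -41], [6, 12, -41], [7, -8, -42], [7, 11, -42], [10, 5, -42], [7, 8, -42], [6, -13, -42], [6, -11, -43], [7, 9, -43], [6, -12, -43]]
[(150, 254, [54, -1, -30], [178, 178, 177]), (156, 254, [51, -1, -31], [177, 176, 175]), (162, 254, [48, -1, -31], [176, 175, 174]), (168, 254, [45, -1, -29], [173, 172, 171]), (174, 254, [42, -1, -30], [176, 175, 175]), (180, 254, [39, -1, -30], [175, 175, 174]), (186, 254, [37, -1, -31], [179, 177, 176]), (192, 254, [33, -1, -31], [182, 181, 180]), (198, 254, [30, -1, -30], [186, 184, 184]), (204, 254, [27, -1, -31], [181, 181, 180]), (210, 254, [23, -1, -29], [180, 178, 179]), (216, 254, [21, -1, -30], [180, 179, 178]), (222, 254, [18, -1, -31], [103, 102, 102]), (228, 254, [14, -1, -30], [102, 102, 101]), (234, 254, [11, -1, -30], [101, 101, 100]), (240, 254, [11, -1, -37], [24, 23, 22]), (246, 254, [10, -1, -43], [23, 23, 23]), (252, 254, [10, -1, -48]
[... 643 characters left out ...]
, (198, 262, [30, 3, -30], [186, 185, 184]), (204, 262, [27, 3, -29], [182, 181, 180]), (210, 262, [24, 3, -30], [180, 178, 179]), (216, 262, [21, 3, -30], [179, 179, 178]), (222, 262, [18, 3, -31], [101, 100, 101]), (228, 262, [14, 3, -30], [101, 100, 99]), (234, 262, [11, 3, -31], [100, 100, 99]), (240, 262, [11, 3, -37], [85, 86, 84]), (246, 262, [11, 2, -44], [84, 84, 82]), (252, 262, [10, 2, -49], [84, 84, 83]), (258, 262, [11, 2, -55], [84, 85, 83]), (264, 262, [11, 2, -60], [85, 85, 84]), (270, 262, [10, 2, -64], [85, 84, 83]), (276, 262, [10, 2, -68], [92, 92, 89]), (282, 262, [11, 2, -74], [30, 31, 33]), (288, 262, [12, 2, -78], [20, 17, 20]), (294, 262, [11, 2, -81], [21, 21, 24])]
```

Contact came at TCP z of about 0.0503, so the shut tips are 30 mm behind the reported TCP, and about 42 mm behind when open. I'll add this offset to every height. Next I go behind the plate's rear edge with the fingers open.

Call:
send_rows(steps="1 0 0 0.03 0 0 0; 1 -0.006 0.002 0.02 0 0 0; 1 -0.015 0.002 0 0 0 0; 1 -0.015 0.002 0 0 0 0; 1 0 0 0 0 0 0")

```text
clock: 7.73
eef_pos: [0.4018, -0.1805, 0.1]
tool_rot: [1.0, 0.027, -0.001, -0.0]
ft_force: [-0.8, -0.2, -1.6]
grip_width: 0.0609
grasp_force: 0.0
```

Call:
send_rows(steps="1 0 0 0 0 0 0; 1 0 0 -0.025 0 0 0; 1 0 0 -0.025 0 0 0; 1 0 0 -0.012 0 0 0; 1 0 0 0 0 0 0")

```text
clock: 8.15
eef_pos: [0.4026, -0.1802, 0.0351]
tool_rot: [1.0, 0.027, -0.002, -0.001]
ft_force: [-0.0, -0.1, 0.2]
grip_width: 0.0851
grasp_force: 0.0
```

Call:
send_rows(steps="1 0.008 0 0 0 0 0; 1 0.01 0.0003 0 0 0 0.004; 1 0.01 0.0003 0 0 0 0.004; 1 0.01 0.0003 0 0 0 0.004; 1 0 0 0 0 0 0")

```text
clock: 8.57
eef_pos: [0.4463, -0.1809, 0.039]
tool_rot: [0.999, 0.034, 0.002, 0.001]
ft_force: [0.8, -0.1, 0.2]
grip_width: 0.0852
grasp_force: 0.0
```

```bash
python3 - <<'E'
from h import *
c=shot('wrist');o=c['o'];print(o['eef_pos'],o['ft_force']);P=cloud(c);v=c['range_z']>0
f=cv2.cvtColor(c['frame'],cv2.COLOR_RGB2GRAY)
cv2.imwrite('pics/w2.png',cv2.resize(c['frame'][...,::-1],None,fx=1.5,fy=1.5))
E
```

```text
[ 0.44631534 -0.18085636  0.03895538] [ 0.8400272  -0.10010436  0.23863875]
```

View pics/w2.png

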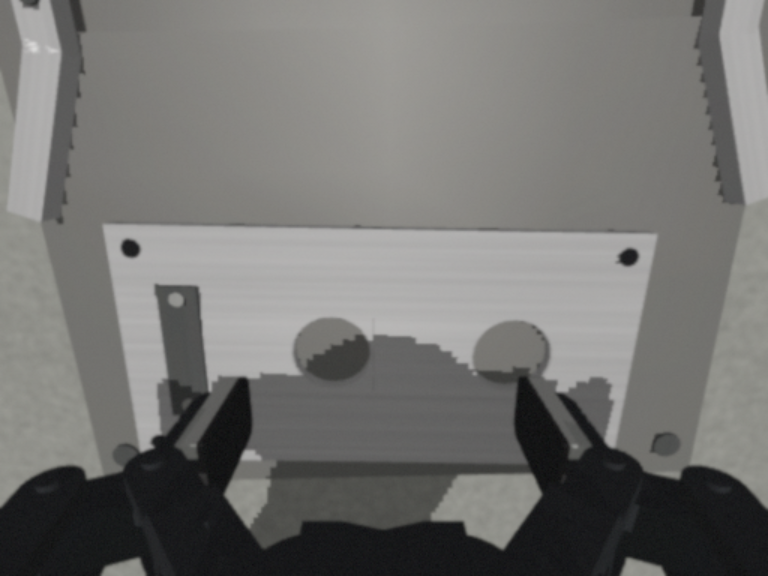

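The plate has not moved: its rear edge is still at row 460, the fingers have ridden over it, and z rose to 0.039 during the motion. I'll settle here and use the contact to calibrate the open tip height.

Call:
send_rows(steps="1 0 0 0 0 0 0; 1 0 0 0 0 0 0; 1 0 0 0 0 0 0; 1 0 0 -0.001 0 0 0; 1 0 0 0 0 0 0")

```text
clock: 9.03
eef_pos: [0.4419, -0.1802, 0.0374]
tool_rot: [0.999, 0.033, 0.0, -0.0]
ft_force: [-1.3, 0.9, 4.7]
grip_width: 0.0857
grasp_force: 2.2
```

Call:
send_rows(steps="1 0 0 -0.001 0 0 0; 1 0 0 0 0 0 0; 1 0 0 -0.001 0 0 0; 1 0 0 0 0 0 0; 1 0 0 0 0 0 0")

```text
clock: 9.45
eef_pos: [0.4419, -0.1803, 0.0373]
tool_rot: [0.999, 0.033, 0.001, 0.0]
ft_force: [-6.7, 1.9, 19.9]
grip_width: 0.0857
grasp_force: 9.4
```

Call:
send_rows(steps="1 0 0 0.012 0 0 0; 1 -0.014 0 0 0 0 -0.006; 1 -0.014 0 0 0 0 -0.006; 1 -0.01 0 0 0 0 0; 1 -0.002 0 0 0 0 0")

```text
clock: 9.87
eef_pos: [0.3999, -0.1798, 0.0466]
tool_rot: [1.0, 0.026, -0.001, -0.0]
ft_force: [-0.4, -0.5, 0.7]
grip_width: 0.0854
grasp_force: 0.0
```

Call:
send_rows(steps="1 0 0 0 0 0 0; 1 0 0 -0.006 0 0 0; 1 0 0 -0.004 0 0 0; 1 0 0 -0.0025 0 0 0; 1 0 0 0 0 0 0")

```text
clock: 10.28
eef_pos: [0.4019, -0.1799, 0.0333]
tool_rot: [1.0, 0.027, -0.001, -0.0]
ft_force: [-0.3, 0.7, -0.1]
grip_width: 0.0851
grasp_force: 0.0
```

Call:
send_rows(steps="1 0 0 0 0 0 0; 1 0.003 0 0 0 0 0; 1 0.003 0 0 0 0 0; 1 0.003 0 0 0 0 0; 1 0.003 0 0 0 0 0")

```text
clock: 10.7
eef_pos: [0.4145, -0.1803, 0.0344]
tool_rot: [1.0, 0.027, -0.0, 0.0]
ft_force: [-0.7, 0.6, 1.7]
grip_width: 0.0856
grasp_force: 0.9
```

Call:
send_rows(steps="1 0.003 0 0 0 0 0.002; 1 0.004 0 0 0 0 0.002; 1 0.004 0 0 0 0 0.002; 1 0.004 0 0 0 0 0.002; 1 0.004 0 0 0 0 0.002")

```text
clock: 11.12
eef_pos: [0.4336, -0.1802, 0.0343]
tool_rot: [0.999, 0.032, -0.0, 0.0]
ft_force: [-1.7, 0.1, 2.1]
grip_width: 0.0853
grasp_force: 1.2
```

Call:
send_rows(steps="1 0.005 0.0002 0 0 0 0.002; 1 0.005 0.0002 0 0 0 0.002; 1 0.005 0.0002 0 0 0 0.002; 1 0.005 0.0002 0 0 0 0.002; 1 0.005 0.0002 0 0 0 0.002")

```text
clock: 11.53
eef_pos: [0.4588, -0.1792, 0.0342]
tool_rot: [0.999, 0.037, -0.0, -0.0]
ft_force: [-0.8, -0.5, 0.9]
grip_width: 0.0856
grasp_force: 0.6
```

Call:
send_rows(steps="1 0.005 0.0002 0 0 0 0.002; 1 0.005 0.0002 0 0 0 0.002; 1 0.005 0.0002 0 0 0 0.002; 1 0.005 0.0002 0 0 0 0.002; 1 0.005 0.0002 0 0 0 0.002")

```text
clock: 11.95
eef_pos: [0.4837, -0.1782, 0.0343]
tool_rot: [0.999, 0.042, -0.0, -0.0]
ft_force: [-1.3, -0.5, 0.6]
grip_width: 0.0856
grasp_force: 0.5
```

```bash
python3 - <<'E'
from h import *
c=shot('wrist');o=c['o'];print(o['eef_pos'],o['ft_force'])
cv2.imwrite('pics/w3.png',cv2.resize(c['frame'][...,::-1],None,fx=1.5,fy=1.5))
E
```

```text
[ 0.48372821 -0.17818387  0.03427366] [-1.33905548 -0.49714688  0.62146329]
```

View pics/w3.png

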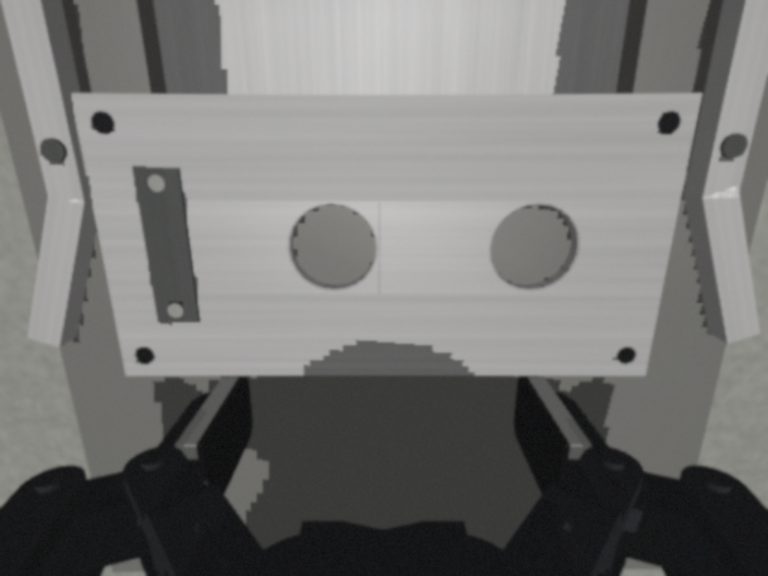

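The plate is square between the guides: its front edge is at row 95 over the pocket, and its left and right edges sit inside both guides. I continue along the fixture's x axis.

Call:
send_rows(steps="1 0.005 0.0004 0 0 0 0.002; 1 0.005 0.0004 0 0 0 0.002; 1 0.005 0.0005 0 0 0 0.002; 1 0.005 0.0005 0 0 0 0; 1 0.005 0.0005 0 0 0 0")

```text
clock: 12.42
eef_pos: [0.5086, -0.1761, 0.0343]
tool_rot: [0.999, 0.045, -0.0, 0.0]
ft_force: [-2.1, -1.7, 0.6]
grip_width: 0.0855
grasp_force: 0.8
```

Call:
send_rows(steps="1 0.005 0.0005 0 0 0 0; 1 0.005 0.0004 0 0 0 0; 1 0.005 0.0005 0 0 0 0; 1 0.005 0.0004 0 0 0 0; 1 0.005 0.0005 0 0 0 0")

```text
clock: 12.83
eef_pos: [0.5339, -0.1734, 0.0342]
tool_rot: [0.999, 0.045, 0.0, -0.0]
ft_force: [-1.0, 0.0, 0.8]
grip_width: 0.0853
grasp_force: 0.3
```

Call:
send_rows(steps="1 0.003 0.0003 0 0 0 0; 1 0.003 0.0003 0 0 0 0; 1 0.003 0.0003 0 0 0 0; 1 0.002 0.0002 0 0 0 0; 1 0 0 0 0 0 0")

```text
clock: 13.25
eef_pos: [0.545, -0.1725, 0.0345]
tool_rot: [0.999, 0.045, 0.001, 0.0]
ft_force: [-0.9, 0.7, 0.6]
grip_width: 0.0857
grasp_force: 0.0
```

```bash
cat > pl.py <<'E'
from h import *
c=shot('wrist');o=c['o'];print(o['eef_pos'],o['ft_force']);P=cloud(c)
F=np.array([.5972,-.1716]);th=.0905;M=np.array([[np.cos(th),-np.sin(th)],[np.sin(th),np.cos(th)]])
X=P.copy();X[...,:2]=(P[...,:2]-F)@M;v=c['range_z']>0
for y in (-70,-15,40,75):
  print('y',y,[(x,round(float(np.median(q))*1000,1),len(q)) for x in range(-60,70,8) if len(q:=X[v&(abs(X[...,0]*1000-x)<3)&(abs(X[...,1]*1000-y)<3)][:,2])])
save(c,'p%.1f.png'%o['clock'],None,1.5)
E
python3 pl.py
```

```text
[ 0.54502372 -0.17253134  0.03445552] [-0.91516231  0.65707259  0.57694937]
y -70 [(-60, 75.8, 131), (-52, 75.8, 133), (-44, 76.0, 181), (-36, 76.2, 150), (-28, 75.4, 216), (-20, 75.5, 233), (-12, 75.3, 254), (-4, 75.6, 243), (4, 75.8, 195), (12, 75.8, 199), (20, 75.7, 211), (28, 75.9, 234), (36, 75.5, 225), (44, 75.8, 267), (52, 75.8, 282), (60, 75.7, 143)]
y -15 [(-60, 75.8, 131), (-52, 75.6, 132), (-44, 142.4, 323), (-36, 151.5, 649), (-28, 75.7, 152), (-20, 75.8, 158), (-12, 75.8, 166), (-4, 75.7, 185), (4, 75.8, 191), (12, 75.8, 201), (20, 75.7, 209), (28, 75.6, 219), (36, 75.5, 219), (44, 75.6, 260), (52, 75.8, 274), (60, 75.8, 158)]
y 40 [(-60, 75.6, 125), (-52, 75.7, 127), (-44, 75.7, 159), (-36, 143.8, 1107), (-28, 75.6, 178), (-20, 75.4, 239), (-12, 75.4, 241), (-4, 75.6, 200), (4, 75.8, 194), (12, 75.7, 212), (20, 75.7, 215), (28, 75.7, 220), (36, 75.6, 226), (44, 75.8, 255), (52, 90.9, 643)]
y 75 [(-60, 75.9, 162), (-52, 75.7, 146), (-44, 100.0, 290), (-36, 76.0, 190), (-28, 75.7, 160), (-20, 75.8, 165), (-12, 75.7, 173), (-4, 75.8, 185), (4, 75.7, 194), (12, 75.8, 202), (20, 75.7, 212), (28, 75.8, 243), (36, 75.3, 227), (44, 75.6, 267), (52, 88.0, 490)]
```

All sample heights are 75.7 mm, level with the border, so the plate is seated flat. Next is the hold-down: rotate to a diagonal, half-open cage above the knob.

Call:
send_rows(steps="0 0 0 0.03 0 0 0; 0 0 0 0.0375 0 0 0; 0 0.0139 0.0139 0 0 0 -0.112; 0 0.0139 0.0139 0 0 0 -0.112; 0 0.0139 0.0139 0 0 0 -0.112")

```text
clock: 13.72
eef_pos: [0.5856, -0.1367, 0.1034]
tool_rot: [0.993, -0.116, 0.002, -0.003]
ft_force: [-0.0, 0.1, 0.3]
grip_width: 0.0425
grasp_force: 0.0
```

Call:
send_rows(steps="0 0.0139 0.0139 0 0 0 -0.112; 0 0.0139 0.0139 0 0 0 -0.112; 0 0.0139 0.0139 0 0 0 -0.112; 0 0.0139 0.0139 0 0 0 -0.112; 0 0 0 0 0 0 0")

```text
clock: 14.13
eef_pos: [0.5879, -0.2233, 0.1019]
tool_rot: [0.975, -0.212, 0.012, -0.061]
ft_force: [-0.2, 1.1, -0.3]
grip_width: 0.0429
grasp_force: 0.0
```

```bash
cat > kn.py <<'E'
from h import *
c=shot('top');P=cloud(c);q=P[145:200,250:330].reshape(-1,3)
F=np.array([.5972,-.1716]);th=.0905;M=np.array([[np.cos(th),-np.sin(th)],[np.sin(th),np.cos(th)]])
o=c['o'];print('eef',o['eef_pos'].round(4),'rot',R.from_quat(o['tool_rot']).as_matrix()[:,0].round(3),'w',o['grip_width'])
c=shot('wrist');P=cloud(c);v=c['range_z']>0
q=P[v&(P[...,2]>.107)&(P[...,2]<.118)&(np.hypot(P[...,0]-.6529,P[...,1]+.1213)<.065)];print('knob',len(q),q.mean(0),(q.min(0)+q.max(0))/2, np.ptp(q,axis=0)) if len(q) else print('none')
Tt=R.from_quat(c['o']['tool_rot']).as_matrix();Q=(P-c['o']['eef_pos'])@Tt*1000
m=v&(abs(Q[...,0])<14)&(abs(Q[...,1])<45)&(Q[...,2]<-20)&(P[...,2]>.12);z=np.sort(Q[m][:,2])[::-1];print('tip',z[:60:15])
E
python3 kn.py
```

```text
eef [ 0.5879 -0.2233  0.1019] rot [ 0.91  -0.415 -0.003] w 0.042888462245160665
knob 587 [ 0.64664462 -0.07732181  0.11264855] [ 0.6465568  -0.07577344  0.1114443 ] [0.01624468 0.01618928 0.00887777]
tip [-30.82589528 -32.62784486 -33.46393387 -34.50789697]
```

```bash
python3 - <<'E'
from h import *
o=get_obs();print(o['joint_pos'].round(3),o['joint_vel'].round(3),o['clock'],o['eef_pos'],R.from_quat(o['tool_rot']).as_matrix().round(3).tolist())
E
```

```text
[-0.424  0.551  0.199  1.223  0.126  3.141] [ 0.037 -0.008 -0.009  0.002  0.004  0.   ] 14.2333 [ 0.58820981 -0.21970844  0.10205292] [[0.912, -0.408, 0.048], [-0.411, -0.904, 0.116], [-0.004, -0.126, -0.992]]
```

Call:
send_rows(steps="0 0 0 0 0 0 0; 0 0 0 0 0 0 0; 0 0 0 0 0 0 0; 0 0 0 0 0 0 0; 0 0 0 0 0 0 0")

```text
clock: 14.65
eef_pos: [0.5889, -0.2177, 0.1023]
tool_rot: [0.976, -0.208, 0.011, -0.062]
ft_force: [-0.0, -0.9, 0.1]
grip_width: 0.0426
grasp_force: 0.0
```

```bash
python3 - <<'E'
from h import *
o=get_obs();print(o['joint_pos'].round(3),o['joint_vel'].round(3),o['clock'],o['eef_pos'],R.from_quat(o['tool_rot']).as_matrix().round(3).tolist())
E
```

```text
[-0.421  0.55   0.199  1.223  0.126  3.141] [-0.004  0.001 -0.    -0.001  0.001 -0.001] 14.65 [ 0.58893209 -0.21771233  0.10230747] [[0.913, -0.405, 0.048], [-0.408, -0.906, 0.116], [-0.004, -0.126, -0.992]]
```

Joint 6 hit its limit, since tool yaw = π + q1 − q6. I'll turn the other way and use the shut fingers as a pusher block at yaw 0.875, first undoing the small tilt.

Call:
send_rows(steps="-1 0 0 0.008 0 0 0.12; -1 0 0 0 -0.06 0.017 0; -1 0 0 0 -0.06 0.017 0; -1 0.0077 0.0165 0 0 0 0.1175; -1 0.0077 0.0165 0 0 0 0.1175")

```text
clock: 15.07
eef_pos: [0.6044, -0.1846, 0.1105]
tool_rot: [1.0, -0.03, -0.0, -0.001]
ft_force: [0.2, 0.3, -0.2]
grip_width: 0.0002
grasp_force: 0.0
```

Call:
send_rows(steps="-1 0.0077 0.0165 0 0 0 0.1175; -1 0.0077 0.0165 0 0 0 0.1175; -1 0.0077 0.0165 0 0 0 0.1175; -1 0.0077 0.0165 0 0 0 0.1175; -1 0.0077 0.0165 0 0 0 0.1175")

```text
clock: 15.48
eef_pos: [0.643, -0.1017, 0.1103]
tool_rot: [0.965, 0.261, -0.0, -0.0]
ft_force: [0.7, 0.1, 0.1]
grip_width: -0.0002
grasp_force: 0.0
```

Call:
send_rows(steps="-1 0.0077 0.0165 0 0 0 0.1175; -1 0.0077 0.0165 0 0 0 0.1175; -1 0.0077 0.0165 0 0 0 0.1175; -1 0 0 0 0 0 0; -1 0 0 0 0 0 0")

```text
clock: 15.9
eef_pos: [0.6659, -0.0522, 0.11]
tool_rot: [0.906, 0.424, -0.001, -0.0]
ft_force: [-0.4, -0.5, 0.1]
grip_width: 0.0001
grasp_force: 0.0
```

```bash
python3 kn.py;python3 - <<'E'
from h import *
o=get_obs();print(o['joint_pos'].round(3),R.from_quat(o['tool_rot']).as_matrix().round(3).tolist())
E
```

```text
eef [ 0.6659 -0.0522  0.11  ] rot [ 0.641  0.767 -0.001] w 6.597584013205189e-05
none
tip [-33.57684343 -34.55885861 -35.21452892 -35.78034249]
[-0.08   0.626  0.357  1.304 -0.     2.189] [[0.643, 0.766, -0.002], [0.766, -0.643, -0.0], [-0.001, -0.001, -1.0]]
```

Call:
send_rows(steps="-1 0 0 -0.025 0 0 0; -1 0 0 -0.0165 0 0 0; -1 0 0 0 0 0 0; -1 -0.0045 -0.0045 0 0 0 0; -1 -0.005 -0.0048 0 0 0 0")

```text
clock: 16.42
eef_pos: [0.6565, -0.062, 0.0694]
tool_rot: [0.906, 0.423, 0.001, -0.002]
ft_force: [0.2, 6.8, 0.2]
grip_width: -0.0003
grasp_force: 3.1
```

Call:
send_rows(steps="-1 -0.0065 -0.0023 0 0 0 0; -1 -0.0065 -0.0023 0 0 0 0; -1 -0.0055 -0.0041 0 0 0 0; -1 -0.0055 -0.0042 0 0 0 0; -1 -0.004 -0.0055 0 0 0 0")

```text
clock: 16.83
eef_pos: [0.6279, -0.082, 0.0697]
tool_rot: [0.906, 0.423, -0.0, 0.0]
ft_force: [-0.1, 1.3, 0.1]
grip_width: -0.0004
grasp_force: 0.7
```

Call:
send_rows(steps="-1 -0.0041 -0.0055 0 0 0 0; -1 -0.0023 -0.0065 0 0 0 0; -1 -0.0022 -0.0065 0 0 0 0; -1 -0.0003 -0.0062 0 0 0 0; -1 -0.0002 -0.0063 0 0 0 0")

```text
clock: 17.25
eef_pos: [0.6192, -0.112, 0.0686]
tool_rot: [0.906, 0.423, 0.0, -0.002]
ft_force: [2.7, 15.9, 2.6]
grip_width: -0.0
grasp_force: 7.4
```

Call:
send_rows(steps="-1 0 -0.001 0 0 0 0; -1 0 -0.001 0 0 0 0; -1 0 -0.001 0 0 0 0; -1 0 0 0 0 0 0; -1 0 0 0 0 0 0")

```text
clock: 17.67
eef_pos: [0.6199, -0.1122, 0.0688]
tool_rot: [0.906, 0.424, 0.001, -0.003]
ft_force: [0.8, 8.8, 0.6]
grip_width: 0.0001
grasp_force: 3.9
```

Call:
send_rows(steps="-1 0.003 0.006 0 0 0 0; -1 0.004 0.006 0 0 0 0; -1 0 0 0.04 0 0 0; -1 0 0 0.04 0 0 0; 0.4 0 0.03 0.02 0 0 0.1")

```text
clock: 18.08
eef_pos: [0.6283, -0.0784, 0.173]
tool_rot: [0.885, 0.466, 0.001, 0.003]
ft_force: [1.5, 0.8, 0.7]
grip_width: 0.0106
grasp_force: 0.0
```

Call:
send_rows(steps="0.4 -0.004 0.04 0 0 0 0.1; 0.4 -0.004 0.04 0 0 0 0.1; 0.4 -0.004 0.04 0 0 0 0.1; 0.4 -0.004 0.04 0 0 0 0.1; 0.4 -0.004 0.04 0 0 0 0.1")

```text
clock: 18.5
eef_pos: [0.6062, 0.1279, 0.1687]
tool_rot: [0.739, 0.673, -0.001, 0.0]
ft_force: [1.6, 0.1, -0.4]
grip_width: 0.0596
grasp_force: 0.0
```

```bash
cat > hd.py <<'E'
from h import *
c=shot('top');P=cloud(c);print(c['o']['eef_pos'])
F=np.array([.5972,-.1716]);th=.0905;M=np.array([[np.cos(th),-np.sin(th)],[np.sin(th),np.cos(th)]])
X=P.copy();X[...,:2]=(P[...,:2]-F)@M
q=X[(X[...,2]>.1)&(X[...,2]<.125)&(abs(X[...,0]-.03)<.06)&(abs(X[...,1]-.05)<.06)];print('knob fix',len(q),(q.mean(0)*1000).round(1))
q=X[(X[...,2]>.083)&(X[...,2]<.1)&(abs(X[...,0]-.03)<.06)&(abs(X[...,1]-.05)<.06)];print('arm fix',len(q),(q.mean(0)*1000).round(1),np.ptp(q,axis=0))
save(c,'hd%.1f.png'%c['o']['clock'],(250,145,340,250),5.7)
f=c['frame'];cv2.imwrite('pics/hd_g.png',f)
E
python3 hd.py
```

```text
[0.60621692 0.12793853 0.16872677]
knob fix 30 [ 14.7  45.9 112.1]
arm fix 135 [30.9 58.6 89.5] [0.09941325 0.05684656 0.01674618]
```

The hold-down knob is at fixture (14.7, 45.9), so the arm is at its stop over the plate. Next is the mushroom.

Call:
send_rows(steps="0.4 -0.006 0.027 0 0 0 0.0313; 0.4 -0.006 0.027 0 0 0 0.0313; 0.4 -0.006 0.027 0 0 0 0.0313; 0.4 0 0 0 0 0 0; 0.4 0 0 0 0 0 0")

```text
clock: 18.97
eef_pos: [0.5881, 0.2087, 0.1684]
tool_rot: [0.708, 0.707, -0.001, 0.0]
ft_force: [0.4, 0.0, -0.7]
grip_width: 0.0595
grasp_force: 0.0
```

```bash
cat > mu.py <<'E'
from h import *
c=shot('wrist');P=cloud(c);v=c['range_z']>0;o=c['o'];print('eef',o['eef_pos'].round(4),R.from_quat(o['tool_rot']).as_matrix()[:,0].round(3))
for n,x,y,lo,hi in [('mush',.5875,.214,.088,.1),('flush',.588,.285,.074,.09)]:
    q=P[v&(abs(P[...,0]-x)<.028)&(abs(P[...,1]-y)<.028)&(P[...,2]>lo)&(P[...,2]<hi)]
    if len(q): print(n,len(q),'mean',q.mean(0).round(4),'mid',((q.min(0)+q.max(0))/2).round(4),np.ptp(q,axis=0).round(4))
save(c,'mu%.1f.png'%o['clock'],None,1.5)
E
python3 mu.py
```

```text
eef [0.5881 0.2087 0.1684] [ 0.001  1.    -0.002]
mush 1593 mean [0.5866 0.2181 0.0938] mid [0.5866 0.2166 0.0929] [0.0398 0.0392 0.0096]
flush 1074 mean [0.5874 0.2866 0.0815] mid [0.5875 0.2862 0.081 ] [0.0296 0.0289 0.0059]
```

Call:
send_rows(steps="0.4 -0.001 0.0073 -0.035 0 0 0; 0.4 0 0 -0.035 0 0 0; 0.4 0 0 -0.035 0 0 0; 0.4 0 0 -0.02 0 0 0; 0.4 0 0 -0.009 0 0 0")

```text
clock: 19.43
eef_pos: [0.5848, 0.2121, 0.0304]
tool_rot: [0.709, 0.705, -0.004, -0.001]
ft_force: [-0.7, -0.3, -0.1]
grip_width: 0.0601
grasp_force: 0.0
```

Call:
send_rows(steps="0.4 0 0 0 0 0 0; 0.4 0 0 0 0 0 0; -1 0 0 0 0 0 0; -1 0 0 0 0 0 0; -1 0 0 0 0 0 0")

```text
clock: 19.85
eef_pos: [0.5893, 0.2154, 0.0375]
tool_rot: [0.708, 0.706, 0.002, 0.001]
ft_force: [-1.2, -1.3, 5.0]
grip_width: 0.0378
grasp_force: 60.1
```

Call:
send_rows(steps="-1 0 0 0 0 0 0; -1 0 0 0.005 0 0 0; -1 0 0 0.01 0 0 0; -1 0 0 0.015 0 0 0; -1 0 0 0.02 0 0 0")

```text
clock: 20.27
eef_pos: [0.586, 0.2148, 0.0843]
tool_rot: [0.708, 0.706, -0.002, -0.001]
ft_force: [0.2, 0.5, 0.0]
grip_width: 0.0377
grasp_force: 60.3
```

Call:
send_rows(steps="-1 0 0 0.035 0 0 0; -1 0 0 0.035 0 0 0; -1 0 0 0.015 0 0 0; -1 0 0 0 0 0 0; -1 0 0 0 0 0 0")

```text
clock: 20.68
eef_pos: [0.5877, 0.2154, 0.1713]
tool_rot: [0.708, 0.706, 0.001, 0.0]
ft_force: [-0.0, -1.2, -1.5]
grip_width: 0.0378
grasp_force: 60.3
```

```bash
cat > held.py <<'E'
from h import *
c=shot('wrist');P=cloud(c);v=c['range_z']>0;o=c['o'];T=R.from_quat(o['tool_rot']).as_matrix();Q=(P-o['eef_pos'])@T*1000
print('eef',o['eef_pos'].round(4),T[:,0].round(3),o['grip_width'])
print('rel', [(y,x,Q[y,x].round(0).astype(int).tolist()) for x in (255,) for y in range(170,300,5)])
d=shot('side');S=cloud(d)
q=S[(np.hypot(S[...,0]-o['eef_pos'][0],S[...,1]-o['eef_pos'][1])<.03)&(S[...,2]>o['eef_pos'][2]-.06)&(S[...,2]<o['eef_pos'][2]+.035)]
for z in np.arange(-55,35,6):
    k=q[abs((q[:,2]-o['eef_pos'][2])*1000-z)<3]
    if len(k)>4: print(z,len(k),(k[:,:2].min(0)-o['eef_pos'][:2]).round(4),(k[:,:2].max(0)-o['eef_pos'][:2]).round(4))
save(d,'held%.1f.png'%o['clock'],None,1.5)
E
python3 held.py
```

```text
eef [0.5877 0.2154 0.1713] [0.003 1.    0.   ] 0.037817030375250936
rel [(170, 255, [-1, -1, 170]), (175, 255, [-7, -1, 169]), (180, 255, [-13, -1, 171]), (185, 255, [-19, -1, 170]), (190, 255, [-26, -1, 171]), (195, 255, [-12, -1, 109]), (200, 255, [-17, -1, 108]), (205, 255, [12, -1, 13]), (210, 255, [12, -1, 5]), (215, 255, [12, -1, -4]), (220, 255, [13, -1, -14]), (225, 255, [16, -1, -28]), (230, 255, [21, -1, -45]), (235, 255, [21, -1, -50]), (240, 255, [20, -1, -53]), (245, 255, [18, -1, -55]), (250, 255, [17, -1, -56]), (255, 255, [15, -1, -57]), (260, 255, [13, -1, -58]), (265, 255, [11, -1, -58]), (270, 255, [8, -1, -58]), (275, 255, [6, -1, -58]), (280, 255, [3, -1, -58]), (285, 255, [1, -1, -59]), (290, 255, [-3, -1, -57]), (295, 255, [-4, -1, -59])]
-25 11 [-0.01   -0.0055] [0.0081 0.0119]
-19 28 [-0.0112 -0.0013] [0.0072 0.012 ]
-13 27 [-0.0118 -0.0015] [0.0051 0.0129]
-7 37 [-0.0118 -0.0047] [0.0074 0.0126]
-1 32 [-0.0114 -0.0068] [0.0087 0.0121]
5 31 [-0.0114 -0.0036] [0.007  0.0132]
11 32 [-0.011  -0.0061] [0.006 0.012]
17 23 [-0.0114  0.0004] [0.0032 0.0129]
23 24 [-0.0139  0.0052] [0.007  0.0159]
29 43 [-0.026   0.0029] [0.021  0.0161]
```

The mushroom is held upright. Its foot is 25 mm below the reported TCP and its centre is about 1 mm along tool x. I carry it to just short of the end hole so that the wrist camera sees the holes.

Call:
send_rows(steps="-1 0.0014 -0.02 0 0 0 0.0075; -1 0.0014 -0.035 0 0 0 0.0075; -1 0.0014 -0.039 0 0 0 0.0075; -1 0.0014 -0.039 0 0 0 0.0075; -1 0.0014 -0.039 0 0 0 0.0075")

```text
clock: 21.2
eef_pos: [0.5924, 0.0417, 0.1672]
tool_rot: [0.694, 0.72, -0.002, -0.002]
ft_force: [0.5, -0.3, -1.2]
grip_width: 0.0379
grasp_force: 60.3
```

Call:
send_rows(steps="-1 0.0014 -0.039 0 0 0 0.0075; -1 0.0014 -0.039 0 0 0 0.0075; -1 0.0014 -0.039 0 0 0 0.0075; -1 0.0014 -0.039 0 0 0 0.0075; -1 0.0014 -0.039 0 0 0 0.0075")

```text
clock: 21.62
eef_pos: [0.5995, -0.1534, 0.1673]
tool_rot: [0.681, 0.732, -0.002, -0.002]
ft_force: [1.3, -0.2, -0.4]
grip_width: 0.0375
grasp_force: 60.3
```

Call:
send_rows(steps="-1 0.0014 -0.039 0 0 0 0.0075; -1 0.0014 -0.035 0 0 0 0.0075; -1 0 -0.026 0 0 0 0; -1 0 0 0 0 0 0; -1 0 0 0 0 0 0")

```text
clock: 22.03
eef_pos: [0.6022, -0.2531, 0.1668]
tool_rot: [0.677, 0.736, -0.001, -0.003]
ft_force: [0.6, -0.1, -0.7]
grip_width: 0.0375
grasp_force: 60.3
```

```bash
cat > ho.py <<'E'
from h import *
import sys
c=shot('wrist');P=cloud(c);v=c['range_z']>0;o=c['o'];T=R.from_quat(o['tool_rot']).as_matrix()
print('eef',o['eef_pos'].round(4),T[:,0].round(3))
save(c,'ho%.1f.png'%o['clock'],None,1.5)
F=np.array([.5972,-.1716]);th=.0905;M=np.array([[np.cos(th),-np.sin(th)],[np.sin(th),np.cos(th)]])
# rectify plate plane z=.075 to 0.5mm grid in fixture frame, mark pixels whose depth is below plate
gx,gy=np.meshgrid(np.arange(-42,42.1,.5),np.arange(-80,80.1,.5),indexing='ij')
W=np.stack([*np.moveaxis(np.stack([gx,gy],-1)/1000@M.T+F,-1,0),np.full(gx.shape,.0755)],-1).reshape(-1,3)
C=np.linalg.inv(c['T']);pc=W@C[:3,:3].T+C[:3,3]
uv=cv2.projectPoints(pc,np.zeros(3),np.zeros(3),c['camera_matrix'],np.array([c['k1'],0,0,0,0.]))[0].reshape(*gx.shape,2).astype(np.float32)
Z=cv2.remap(P[...,2].astype(np.float32),uv[...,0],uv[...,1],cv2.INTER_NEAREST,borderValue=9)
G=cv2.remap(c['frame'],uv[...,0],uv[...,1],cv2.INTER_LINEAR);cv2.imwrite('pics/rect%.1f.png'%o['clock'],cv2.resize(G[...,::-1],None,fx=2.4,fy=2.4))
m=((Z<.066)).astype(np.uint8)
n,l,s,ce=cv2.connectedComponentsWithStats(m)
for i in range(1,n):
    if s[i,4]>300:
        fx=np.array([ce[i][1]*.5-42,ce[i][0]*.5-80]);print('hole fix',fx.round(1),'bbox mm',s[i,2:4]*.5,'world',(F+M@fx/1000).round(4))
E
python3 ho.py
```

```text
eef [ 0.6022 -0.2531  0.1668] [-0.083  0.997  0.002]
hole fix [ -3.3 -38. ] bbox mm [23.  24.5] world [ 0.5973 -0.2098]
hole fix [-2.9 18.3] bbox mm [24.5 25. ] world [ 0.5926 -0.1537]
```

```bash
cat > ce.py <<'E'
from h import *
c=shot('wrist');P=cloud(c);v=c['range_z']>0;o=c['o'];T=R.from_quat(o['tool_rot']).as_matrix();Q=(P-o['eef_pos'])@T*1000
print(o['eef_pos'].round(4))
for z0 in (-24,-16,-8,0,8,16,22):
    q=Q[v&(abs(Q[...,2]-z0)<3)&(abs(Q[...,0])<20)&(abs(Q[...,1])<20)]
    if len(q)>20: 
        A=np.c_[2*q[:,:2],np.ones(len(q))];s=np.linalg.lstsq(A,(q[:,:2]**2).sum(1),rcond=None)[0];print(z0,len(q),'c',s[:2].round(1),'r',round(float(np.sqrt(s[2]+s[0]**2+s[1]**2)),1),'ylim',q[:,1].min().round(1),q[:,1].max().round(1),'xmax',q[:,0].max().round(1))
E
python3 ce.py; python3 ho.py
```

```text
[ 0.6026 -0.2518  0.1673]
-24 52 c [ 2.  -0.8] r 14.2 ylim -11.1 10.7 xmax 16.6
-16 70 c [ 2.5 -0.8] r 10.2 ylim -8.5 7.5 xmax 13.0
-8 123 c [ 1.4 -0.9] r 11.1 ylim -11.8 9.6 xmax 13.1
0 118 c [ 1.4 -0.9] r 11.1 ylim -11.8 10.1 xmax 12.8
8 116 c [ 1.4 -0.9] r 11.1 ylim -11.5 9.9 xmax 13.3
16 62 c [ 1.4 -1. ] r 10.8 ylim -11.2 9.7 xmax 12.7
22 26 c [ 1.3 -0.9] r 10.8 ylim -11.4 8.3 xmax 12.2
eef [ 0.603  -0.2509  0.1679] [-0.087  0.996  0.001]
hole fix [ -3.3 -38. ] bbox mm [23.5 24.5] world [ 0.5974 -0.2097]
hole fix [-3.  18.2] bbox mm [24. 25.] world [ 0.5925 -0.1538]
```

Call:
send_rows(steps="-1 -0.0015 0.0133 -0.02 0 0 0; -1 -0.0015 0.0133 -0.02 0 0 0; -1 -0.0015 0.013 -0.02 0 0 0; -1 0 0 0 0 0 0; -1 0 0 0 0 0 0")

```text
clock: 22.6
eef_pos: [0.5985, -0.2101, 0.1087]
tool_rot: [0.675, 0.738, -0.001, -0.002]
ft_force: [0.6, 0.2, -0.8]
grip_width: 0.0378
grasp_force: 60.3
```

Call:
send_rows(steps="-1 0 0 0 0 0 0; -1 0 0 0 0 0 0; -1 0 0 0 0 0 0; -1 0 0 0 0 0 0; -1 0 0 0 0 0 0")

```text
clock: 23.02
eef_pos: [0.5998, -0.213, 0.1105]
tool_rot: [0.676, 0.737, -0.0, 0.001]
ft_force: [-1.5, 0.9, -1.3]
grip_width: 0.0378
grasp_force: 60.3
```

```bash
python3 ho.py; python3 ce.py | sed -n '1p;5,6p'
```

```text
eef [ 0.5998 -0.213   0.1105] [-0.086  0.996 -0.001]
hole fix [ -4.1 -32.6] bbox mm [16. 24.] world [ 0.5961 -0.2045]
hole fix [-3.3 19. ] bbox mm [24.  23.5] world [ 0.5922 -0.153 ]
[ 0.5997 -0.2129  0.1103]
0 109 c [ 1.3 -0.9] r 11.2 ylim -11.7 10.1 xmax 13.0
8 129 c [ 1.2 -1. ] r 11.3 ylim -12.3 9.9 xmax 12.7
```

Call:
send_rows(steps="-1 -0.0014 0.0018 -0.003 0 0 0; -1 0 0 -0.003 0 0 0; -1 0 0 -0.003 0 0 0; -1 0 0 0 0 0 0; -1 0 0 0 0 0 0")

```text
clock: 23.53
eef_pos: [0.5976, -0.2104, 0.1001]
tool_rot: [0.676, 0.737, -0.001, -0.001]
ft_force: [-0.1, 0.2, -0.3]
grip_width: 0.0379
grasp_force: 60.3
```

Call:
send_rows(steps="-1 0 0 -0.003 0 0 0; -1 0 0 -0.003 0 0 0; -1 0 0 -0.002 0 0 0; -1 0 0 0 0 0 0; -1 0 0 0 0 0 0")

```text
clock: 23.95
eef_pos: [0.5979, -0.2105, 0.0924]
tool_rot: [0.676, 0.737, -0.001, -0.0]
ft_force: [-1.0, -0.2, -0.9]
grip_width: 0.0379
grasp_force: 60.3
```

It entered the hole with no force. I continue down.

Call:
send_rows(steps="-1 0 0 -0.006 0 0 0; -1 0 0 -0.006 0 0 0; -1 0 0 -0.006 0 0 0; -1 0 0 -0.006 0 0 0; -1 0 0 -0.005 0 0 0")

```text
clock: 24.37
eef_pos: [0.5976, -0.2104, 0.0625]
tool_rot: [0.676, 0.737, -0.001, -0.001]
ft_force: [1.1, -0.5, -0.4]
grip_width: 0.0376
grasp_force: 60.3
```

Call:
send_rows(steps="-1 0 0 -0.003 0 0 0; -1 0 0 -0.003 0 0 0; -1 0 0 -0.002 0 0 0; -1 0 0 -0.002 0 0 0; -1 0 0 0 0 0 0")

```text
clock: 24.78
eef_pos: [0.5978, -0.2104, 0.0533]
tool_rot: [0.676, 0.737, -0.001, -0.0]
ft_force: [0.3, -1.1, -1.7]
grip_width: 0.0374
grasp_force: 60.3
```

Call:
send_rows(steps="-1 0 0 -0.001 0 0 0; -1 0 0 -0.001 0 0 0; -1 0 0 0 0 0 0; -1 0 0 0 0 0 0; -1 0 0 0 0 0 0")

```text
clock: 25.2
eef_pos: [0.5981, -0.2105, 0.0518]
tool_rot: [0.676, 0.737, -0.001, -0.0]
ft_force: [0.3, -0.2, -0.3]
grip_width: 0.0377
grasp_force: 60.3
```

Call:
send_rows(steps="-1 0 0 -0.001 0 0 0; -1 0 0 -0.001 0 0 0; -1 0 0 -0.001 0 0 0; -1 0 0 0 0 0 0; -1 0 0 0 0 0 0")

```text
clock: 25.62
eef_pos: [0.5983, -0.2107, 0.0505]
tool_rot: [0.676, 0.737, -0.0, 0.001]
ft_force: [-2.9, 1.2, 7.0]
grip_width: 0.0377
grasp_force: 61.1
```

Contact at 7 N with the foot at 25 mm: the mushroom is home. Release and return for the flush button.

Call:
send_rows(steps="0.4 0 0 0 0 0 0; 0.4 0 0 0 0 0 0; 0.4 0 0 0 0 0 0; 0.4 0 0 0.005 0 0 0; 0.4 0 0 0.03 0 0 0")

```text
clock: 26.03
eef_pos: [0.5937, -0.209, 0.0781]
tool_rot: [0.676, 0.737, -0.003, -0.006]
ft_force: [0.1, 0.5, -1.0]
grip_width: 0.06
grasp_force: 0.0
```

Call:
send_rows(steps="0.4 0 0 0.035 0 0 0; 0.4 0 0 0.035 0 0 0; 0.4 0 0.02 0.01 0 0 0; 0.4 0 0.039 0 0 0 -0.007; 0.4 0 0.039 0 0 0 -0.007")

```text
clock: 26.45
eef_pos: [0.599, -0.113, 0.1656]
tool_rot: [0.682, 0.731, 0.0, 0.001]
ft_force: [1.0, 0.2, 0.3]
grip_width: 0.06
grasp_force: 0.0
```

```bash
python3 - <<'E'
from h import *
c=shot('top');P=cloud(c);print(c['o']['eef_pos'])
w=c['o']
for n,x,y,lo,hi in [('mush',.5974,-.2125,.095,.125)]:
    q=P[(abs(P[...,0]-x)<.03)&(abs(P[...,1]-y)<.03)&(P[...,2]>lo)&(P[...,2]<hi)];print(n,len(q),q.mean(0),np.median(q[:,2]))
E
```

```text
[ 0.59902717 -0.11303317  0.16560996]
mush 0 [nan nan nan] nan<stdin>:5: RuntimeWarning: Mean of empty slice.
  ret = um.true_divide(
  return _methods._mean(a, axis=axis, dtype=dtype,
  ret = ret.dtype.type(ret / rcount)
```

Call:
send_rows(steps="0.4 -0.001 0.039 0 0 0 -0.007; 0.4 -0.001 0.039 0 0 0 -0.007; 0.4 -0.001 0.039 0 0 0 -0.007; 0.4 -0.001 0.039 0 0 0 -0.007; 0.4 -0.001 0.039 0 0 0 -0.007")

```text
clock: 26.92
eef_pos: [0.5927, 0.0841, 0.1639]
tool_rot: [0.694, 0.72, -0.001, -0.0]
ft_force: [1.6, 0.0, -0.1]
grip_width: 0.0599
grasp_force: 0.0
```

Call:
send_rows(steps="0.4 -0.001 0.039 0 0 0 -0.007; 0.4 -0.001 0.039 0 0 0 -0.007; 0.4 -0.001 0.039 0 0 0 -0.007; 0.4 -0.001 0.035 0 0 0 -0.007; 0.4 -0.001 0.02 0 0 0 -0.007")

```text
clock: 27.33
eef_pos: [0.5873, 0.2586, 0.1635]
tool_rot: [0.705, 0.709, -0.0, -0.001]
ft_force: [0.6, -0.3, 0.9]
grip_width: 0.0596
grasp_force: 0.0
```

Call:
send_rows(steps="0.4 0 0 0 0 0 0; 0.4 0 0 0 0 0 0; 0.4 0 0 0 0 0 0; 0.4 0 0 0 0 0 0; 0.4 0 0 0 0 0 0")

```text
clock: 27.75
eef_pos: [0.5883, 0.253, 0.1639]
tool_rot: [0.707, 0.707, -0.001, -0.0]
ft_force: [-0.3, 0.2, 0.1]
grip_width: 0.0596
grasp_force: 0.0
```

```bash
python3 mu.py
```

```text
eef [0.5883 0.253  0.1639] [-0.001  1.    -0.001]
flush 936 mean [0.5872 0.2874 0.0814] mid [0.5872 0.287  0.079 ] [0.0282 0.0287 0.0095]
```

```bash
python3 - <<'E'
from h import *
c=shot('top');P=cloud(c)
q=P[(abs(P[...,0]-.5974)<.03)&(abs(P[...,1]+.2115)<.03)&(P[...,2]>.095)&(P[...,2]<.125)];print(len(q),q.mean(0) if len(q) else 0,np.median(q[:,2]) if len(q) else 0)
E
python3 hd.py
```

```text
154 [ 0.59846042 -0.2093998   0.10652045] 0.10656388832217878
[0.58831126 0.25320304 0.16388339]
knob fix 34 [ 19.7  45.6 110.5]
arm fix 129 [30.5 57.9 89.1] [0.10046135 0.0571518  0.01639993]
```

Call:
send_rows(steps="0.4 0 0.017 -0.02 0 0 0; 0.4 0 0.016 -0.035 0 0 0; 0.4 0 0 -0.035 0 0 0; 0.4 0 0 -0.02 0 0 0; 0.4 0 0 -0.01 0 0 0")

```text
clock: 28.32
eef_pos: [0.5854, 0.286, 0.0395]
tool_rot: [0.706, 0.708, -0.004, -0.001]
ft_force: [-2.1, 0.0, 0.6]
grip_width: 0.0595
grasp_force: 0.0
```

Call:
send_rows(steps="0.4 0 0 0 0 0 0; 0.4 0 0 -0.005 0 0 0; 0.4 0 0 -0.004 0 0 0; 0.4 0 0 0 0 0 0; 0.4 0 0 0 0 0 0")

```text
clock: 28.73
eef_pos: [0.5889, 0.2877, 0.0361]
tool_rot: [0.706, 0.708, 0.0, 0.0]
ft_force: [-0.8, -0.6, 0.3]
grip_width: 0.06
grasp_force: 0.0
```

Call:
send_rows(steps="0.4 0 -0.001 -0.0018 0 0 0; 0.4 0 0 0 0 0 0; -1 0 0 0 0 0 0; -1 0 0 0 0 0 0; -1 0 0 0 0 0 0")

```text
clock: 29.15
eef_pos: [0.5883, 0.2866, 0.0335]
tool_rot: [0.706, 0.708, -0.0, -0.0]
ft_force: [0.1, -0.2, 0.2]
grip_width: 0.0274
grasp_force: 59.0
```

Call:
send_rows(steps="-1 0 0 0 0 0 0; -1 0 0 0 0 0 0; -1 0 0 0.005 0 0 0; -1 0 0 0.01 0 0 0; -1 0 0 0.015 0 0 0")

```text
clock: 29.57
eef_pos: [0.5867, 0.2858, 0.0618]
tool_rot: [0.706, 0.708, -0.002, -0.001]
ft_force: [0.5, -0.6, -0.3]
grip_width: 0.0273
grasp_force: 59.1
```

Call:
send_rows(steps="-1 0 0 0.025 0 0 0; -1 0 0 0.035 0 0 0; -1 0 0 0.035 0 0 0; -1 0 0 0.02 0 0 0; -1 0 0 0 0 0 0")

```text
clock: 29.98
eef_pos: [0.5911, 0.288, 0.1856]
tool_rot: [0.706, 0.708, 0.005, 0.002]
ft_force: [1.0, -0.3, 0.9]
grip_width: 0.0274
grasp_force: 59.3
```

```bash
python3 held.py | head -2; python3 ce.py
```

```text
eef [0.5911 0.288  0.1856] [-0.003  1.     0.005] 0.02736468741389298
rel [(170, 255, [10, -1, 123]), (175, 255, [-11, -1, 183]), (180, 255, [-17, -1, 185]), (185, 255, [-24, -1, 186]), (190, 255, [-30, -1, 185]), (195, 255, [-16, -1, 122]), (200, 255, [-22, -1, 122]), (205, 255, [-27, -1, 123]), (210, 255, [11, -1, 7]), (215, 255, [11, -1, -2]), (220, 255, [11, -1, -8]), (225, 255, [12, -1, -18]), (230, 255, [15, -1, -31]), (235, 255, [15, -1, -37]), (240, 255, [15, -1, -43]), (245, 255, [14, -1, -47]), (250, 255, [12, -1, -48]), (255, 255, [10, -1, -48]), (260, 255, [7, -1, -48]), (265, 255, [5, -1, -49]), (270, 255, [3, -1, -49]), (275, 255, [0, -1, -48]), (280, 255, [-4, -1, -48]), (285, 255, [-6, -1, -48]), (290, 255, [-8, -1, -49]), (295, 255, [-13, -1, -47])]
[0.5887 0.2868 0.1796]
-16 161 c [ 0.4 -0.8] r 10.8 ylim -10.9 9.8 xmax 11.7
-8 122 c [-0.  -0.8] r 11.2 ylim -12.0 10.1 xmax 11.7
0 126 c [ 0.2 -0.7] r 11.0 ylim -11.9 10.1 xmax 11.8
8 99 c [ 0.  -0.9] r 11.1 ylim -11.5 10.4 xmax 11.6
16 54 c [ 0.1 -0.9] r 10.7 ylim -11.2 9.4 xmax 11.2
```

The flush is held upright, with its shank axis at tool (0.1, −0.85) mm. I carry it to the middle hole.

Call:
send_rows(steps="-1 0.0004 -0.02 0 0 0 0.0073; -1 0.0004 -0.035 0 0 0 0.0073; -1 0.0004 -0.039 0 0 0 0.0073; -1 0.0004 -0.039 0 0 0 0.0073; -1 0.0004 -0.039 0 0 0 0.0073")

```text
clock: 30.55
eef_pos: [0.5882, 0.1129, 0.1754]
tool_rot: [0.693, 0.721, -0.003, -0.002]
ft_force: [0.8, -0.4, -0.5]
grip_width: 0.0272
grasp_force: 59.3
```

Call:
send_rows(steps="-1 0.0004 -0.039 0 0 0 0.0073; -1 0.0004 -0.039 0 0 0 0.0073; -1 0.0004 -0.039 0 0 0 0.0073; -1 0.0004 -0.039 0 0 0 0.0073; -1 0.0004 -0.039 0 0 0 0.0073")

```text
clock: 30.97
eef_pos: [0.5902, -0.0822, 0.1756]
tool_rot: [0.68, 0.734, -0.002, -0.002]
ft_force: [1.5, -0.6, -1.3]
grip_width: 0.0271
grasp_force: 59.3
```

Call:
send_rows(steps="-1 0.0004 -0.036 0 0 0 0.0073; -1 0 -0.025 0 0 0 0.0073; -1 0 -0.012 0 0 0 0; -1 0 0 0 0 0 0; -1 0 0 0 0 0 0")

```text
clock: 31.38
eef_pos: [0.5915, -0.1531, 0.1764]
tool_rot: [0.675, 0.738, -0.001, -0.002]
ft_force: [0.6, 0.3, -0.5]
grip_width: 0.0274
grasp_force: 59.3
```

Call:
send_rows(steps="-1 0 0 0 0 0 0; -1 0 0 0 0 0 0; -1 0 0 0 0 0 0; -1 0 0 0 0 0 0; -1 0 0 0 0 0 0")

```text
clock: 31.8
eef_pos: [0.5926, -0.1525, 0.1781]
tool_rot: [0.674, 0.739, -0.001, -0.0]
ft_force: [-0.3, 0.3, -0.1]
grip_width: 0.0274
grasp_force: 59.3
```

```bash
python3 ho.py; python3 hd.py
```

```text
eef [ 0.5926 -0.1525  0.1781] [-0.092  0.996 -0.001]
hole fix [-3.4 19.5] bbox mm [22.5 23.5] world [ 0.592  -0.1525]
[ 0.59255889 -0.15275726  0.17805878]
knob fix 23 [ 15.5  47.5 112.1]
arm fix 136 [32.  59.2 89.4] [0.10052672 0.0568238  0.01566531]
```

Call:
send_rows(steps="-1 0 0 -0.02 0 0 0; -1 0 0 -0.025 0 0 0; -1 0 0 -0.018 0 0 0; -1 0 0 -0.008 0 0 0; -1 0 0 0 0 0 0")

```text
clock: 32.32
eef_pos: [0.5906, -0.153, 0.1045]
tool_rot: [0.674, 0.738, -0.002, -0.002]
ft_force: [-0.8, 0.7, -1.0]
grip_width: 0.0275
grasp_force: 59.3
```

Call:
send_rows(steps="-1 0 0 0 0 0 0; -1 0 0 -0.003 0 0 0; -1 0 0 -0.003 0 0 0; -1 0 0 -0.003 0 0 0; -1 0 0 -0.003 0 0 0")

```text
clock: 32.73
eef_pos: [0.5929, -0.1537, 0.0954]
tool_rot: [0.674, 0.738, -0.0, 0.0]
ft_force: [-0.6, 0.5, -0.2]
grip_width: 0.0271
grasp_force: 59.3
```

Call:
send_rows(steps="-1 0 0 -0.003 0 0 0; -1 0 0 -0.003 0 0 0; -1 0 0 0 0 0 0; -1 0 0 0 0 0 0; -1 0 0 0 0 0 0")

```text
clock: 33.15
eef_pos: [0.5925, -0.1535, 0.0889]
tool_rot: [0.674, 0.738, -0.001, -0.0]
ft_force: [-0.6, 0.6, 0.2]
grip_width: 0.0273
grasp_force: 59.3
```

The foot is inside the hole with no force. I continue down to about 0.048.

Call:
send_rows(steps="-1 0 0 -0.006 0 0 0; -1 0 0 -0.006 0 0 0; -1 0 0 -0.006 0 0 0; -1 0 0 -0.006 0 0 0; -1 0 0 -0.006 0 0 0")

```text
clock: 33.57
eef_pos: [0.592, -0.1534, 0.0579]
tool_rot: [0.674, 0.738, -0.001, -0.001]
ft_force: [-0.6, 0.5, -1.4]
grip_width: 0.0271
grasp_force: 59.3
```

Call:
send_rows(steps="-1 0 0 -0.004 0 0 0; -1 0 0 -0.003 0 0 0; -1 0 0 -0.002 0 0 0; -1 0 0 0 0 0 0; -1 0 0 0 0 0 0")

```text
clock: 33.98
eef_pos: [0.5925, -0.1536, 0.0499]
tool_rot: [0.674, 0.738, -0.001, -0.0]
ft_force: [-0.3, -0.5, -0.7]
grip_width: 0.0273
grasp_force: 59.3
```

Call:
send_rows(steps="-1 0 0 -0.001 0 0 0; -1 0 0 -0.001 0 0 0; -1 0 0 -0.001 0 0 0; -1 0 0 0 0 0 0; -1 0 0 0 0 0 0")

```text
clock: 34.4
eef_pos: [0.5924, -0.1535, 0.0469]
tool_rot: [0.674, 0.738, -0.001, -0.0]
ft_force: [0.3, 0.4, 0.1]
grip_width: 0.0275
grasp_force: 59.3
```

Call:
send_rows(steps="-1 0 0 -0.0008 0 0 0; -1 0 0 0 0 0 0; -1 0 0 0 0 0 0; 0.2 0 0 0 0 0 0; 0.2 0 0 0 0 0 0")

```text
clock: 34.82
eef_pos: [0.5925, -0.1535, 0.0461]
tool_rot: [0.674, 0.738, -0.001, -0.0]
ft_force: [-0.2, -0.3, -0.2]
grip_width: 0.0502
grasp_force: 0.0
```

Call:
send_rows(steps="0.2 0 0 0 0 0 0; 0.2 0 0 0.005 0 0 0; 0.2 0 0 0.02 0 0 0; 0.2 0 0 0.035 0 0 0; 0.2 0 0 0.035 0 0 0")

```text
clock: 35.23
eef_pos: [0.591, -0.1532, 0.1409]
tool_rot: [0.674, 0.738, -0.002, -0.002]
ft_force: [0.4, -0.7, 0.8]
grip_width: 0.0512
grasp_force: 0.0
```

Call:
send_rows(steps="0.2 -0.01 -0.03 0.02 0 0 0; 0.2 -0.02 -0.03 0.01 0 0 0; 0.2 -0.02 -0.03 0 0 0 0; 0.2 -0.02 -0.02 0 0 0 0; 0.2 0 0 0 0 0 0")

```text
clock: 35.65
eef_pos: [0.5192, -0.2675, 0.1721]
tool_rot: [0.677, 0.736, -0.002, 0.0]
ft_force: [0.5, 0.0, -0.1]
grip_width: 0.0516
grasp_force: 0.0
```

```bash
python3 - <<'E'
from h import *
c=shot('wrist');o=c['o'];P=cloud(c);v=c['range_z']>0;print(o['eef_pos'])
for n,x,y,r in [('mush',.5971,-.2096,.008),('flush',.592,-.1527,.008),('plate',.60,-.182,.005)]:
    q=P[v&(np.hypot(P[...,0]-x,P[...,1]-y)<r)];print(n,len(q),np.median(q[:,2]) if len(q) else 0)
save(c,'fin.png',None,1.5)
d=shot('top');P=cloud(d)
for n,x,y,r in [('mush',.5971,-.2096,.01),('flush',.592,-.1527,.01)]:
    q=P[(np.hypot(P[...,0]-x,P[...,1]-y)<r)];print(n,len(q),np.median(q[:,2]) if len(q) else 0)
E
```

```text
[ 0.51915682 -0.26746321  0.17211829]
mush 347 0.10891002220205803
flush 398 0.09487873830134395
plate 117 0.07590316207355963
mush 39 0.1083579953838727
flush 37 0.09502255503683243
```

View pics/fin.png

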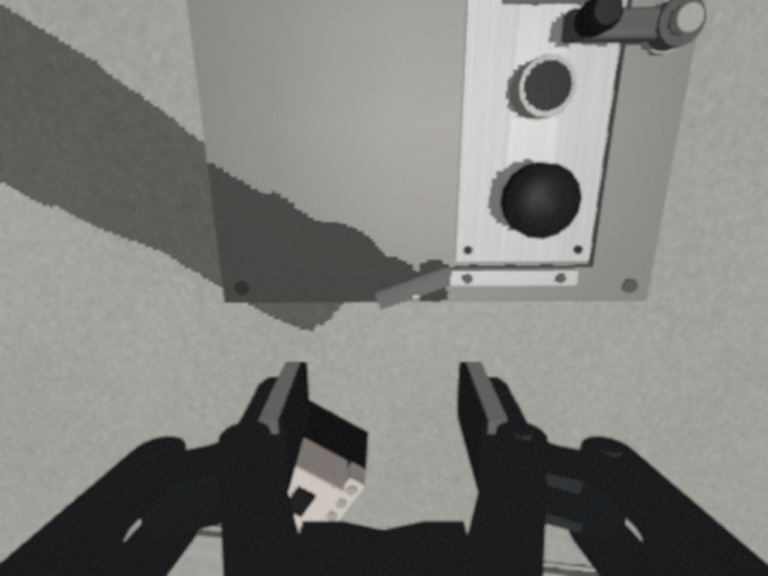

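The view shows the mushroom head at (540,200) in the end hole, the flush at (547,85) in the middle hole and the hold-down arm over the plate at the top. The mushroom measures 33.0 mm above the plate, so it is home. The flush measures 19.0 mm against 18 nominal, so I give it a light press to be sure.

Call:
send_rows(steps="-1 0.018 0.0285 0 0 0 0; -1 0.018 0.0285 0 0 0 0; -1 0.018 0.0285 0 0 0 0; -1 0.018 0.0285 0 0 0 0; -1 0 0 0 0 0 0")

```text
clock: 36.17
eef_pos: [0.598, -0.1426, 0.1707]
tool_rot: [0.671, 0.741, 0.001, -0.0]
ft_force: [-0.1, -1.5, -0.9]
grip_width: 0.0001
grasp_force: 0.0
```

Call:
send_rows(steps="-1 0 0 0 0 0 0; -1 0 0 -0.025 0 0 0; -1 0 0 -0.035 0 0 0; -1 0 0 -0.025 0 0 0; -1 0 0 -0.01 0 0 0")

```text
clock: 36.58
eef_pos: [0.5911, -0.149, 0.0718]
tool_rot: [0.675, 0.738, -0.003, -0.003]
ft_force: [-0.7, 1.0, -0.7]
grip_width: -0.0
grasp_force: 0.0
```

Call:
send_rows(steps="-1 0 0 0 0 0 0; -1 0 0 0 0 0 0; -1 0 0 -0.003 0 0 0; -1 0 0 -0.002 0 0 0; -1 0 0 0 0 0 0")

```text
clock: 37.0
eef_pos: [0.5953, -0.1499, 0.0724]
tool_rot: [0.675, 0.738, -0.0, 0.001]
ft_force: [0.3, 0.6, -0.4]
grip_width: -0.0002
grasp_force: 0.0
```

Call:
send_rows(steps="-1 -0.003 -0.003 -0.003 0 0 0; -1 0 0 -0.001 0 0 0; -1 0 0 -0.001 0 0 0; -1 0 0 0 0 0 0; -1 0 0 0 0 0 0")

```text
clock: 37.42
eef_pos: [0.5914, -0.1525, 0.066]
tool_rot: [0.674, 0.738, -0.001, -0.0]
ft_force: [0.2, 0.8, 0.3]
grip_width: -0.0001
grasp_force: 0.0
```

Call:
send_rows(steps="-1 0 0 -0.001 0 0 0; -1 0 0 -0.001 0 0 0; -1 0 0 -0.001 0 0 0; -1 0 0 0 0 0 0; -1 0 0 0 0 0 0")

```text
clock: 37.83
eef_pos: [0.5916, -0.1525, 0.0636]
tool_rot: [0.674, 0.738, -0.001, 0.0]
ft_force: [-1.7, 1.0, 3.2]
grip_width: -0.0002
grasp_force: 1.9
```

Call:
send_rows(steps="-1 0 0 -0.001 0 0 0; -1 0 0 0 0 0 0; -1 0 0 0 0 0 0; -1 0 0 0.01 0 0 0; -1 0 0 0.03 0 0 0")

```text
clock: 38.25
eef_pos: [0.5878, -0.1515, 0.0978]
tool_rot: [0.674, 0.738, -0.003, -0.005]
ft_force: [-0.6, 0.2, -0.0]
grip_width: 0.0002
grasp_force: 0.0
```

Call:
send_rows(steps="-1 0 0 0.035 0 0 0; -1 0 0 0.035 0 0 0; -1 -0.03 -0.01 0 0 0 0; -1 -0.03 -0.01 0 0 0 0; -1 -0.03 0 0 0 0 0")

```text
clock: 38.67
eef_pos: [0.5015, -0.174, 0.173]
tool_rot: [0.675, 0.738, -0.001, 0.001]
ft_force: [-0.1, -0.8, 0.3]
grip_width: 0.0004
grasp_force: 0.0
```

Call:
send_rows(steps="-1 -0.03 0 0 0 0 0; -1 0 0 0 0 0 0; -1 0 0 0 0 0 0; -1 0 0 0 0 0 0; -1 0 0 0 0 0 0")

```text
clock: 39.08
eef_pos: [0.4728, -0.1727, 0.1725]
tool_rot: [0.674, 0.738, -0.0, 0.001]
ft_force: [-0.9, -0.1, -0.7]
grip_width: 0.0001
grasp_force: 0.0
```

```bash
python3 - <<'E'
from h import *
d=shot('top');P=cloud(d)
F=np.array([.5972,-.1716]);th=.0905;M=np.array([[np.cos(th),-np.sin(th)],[np.sin(th),np.cos(th)]])
for n,x,y,r in [('mush',.5971,-.2096,.01),('flush',.592,-.1527,.01),('plate',.6,-.182,.004)]:
    q=P[(np.hypot(P[...,0]-x,P[...,1]-y)<r)];print(n,len(q),np.median(q[:,2]) if len(q) else 0)
X=P.copy();X[...,:2]=(P[...,:2]-F)@M
q=X[(X[...,2]>.1)&(X[...,2]<.125)&(abs(X[...,0]-.025)<.035)&(abs(X[...,1]-.055)<.03)];print('knob',(np.median(q,axis=0)*1000).round(1))
print(get_obs()['eef_pos'],get_obs()['clock'])
E
```

```text
mush 38 0.10875427150933203
flush 35 0.09472382677014313
plate 6 0.07644637387064634
knob [ 13.2  45.5 113. ]
[ 0.47278764 -0.17267399  0.17226746] 39.1333
```

Both buttons are home, the hold-down is at its stop, and the robot is clear.

```bash
python3 -c "
from workcell import *
print(job_done())"
```

```text
the job is handed in; nothing more can be done
None
```

The job is handed in at about 39 s: the plate lies flat in the pocket with the hold-down arm at its stop over it, the mushroom is home in the end hole and the flush button in the middle hole, and I did not touch the selector, contactor or screwdriver.

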